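Level the two ballast stacks on the shop balance

TASK

The ballast for the two heads of the floor grinder is being made up on the two-pan balance, and the loose slotted plate is on the wrong side. Draw the plate off the low side, slide it onto the post of the other pan, pushing it gently but fully home so that the post touches the bottom of its slot, and let it lie on the weight there; then slide the brass poise along its bar until the beam hangs level by itself. Press no harder than 10 N against the posts and pans, and leave everything else where it is.

Things in the scene. Friction and masses are not known exactly. Their poses are not given: they have to be found in the camera images.
- balance: fixed frame of a grey two-pan shop balance, base 100 (x) x 270 (y) x 38 mm, standing on the bench. Origin under the centre of the base; z up, y along the beam to the left pan, x from the front (robot side, where the poise bar is) to the back. The beam's pivot is 70 mm above the origin.
- scale_mark (a point): red middle mark of the white scale plate (44 x 26 mm, up to 165 mm above the bench) behind the pivot; a red pointer on the beam stands before it when the beam is level
- beam (a joint): tilt of the beam, rad: 0 level, positive when the left (+y) pan is up. Stops at -0.06 and +0.06 (a pan then stands 8 mm above or below level). Loads nearly equal: a weak spring return, 0.03 rad of tilt per 10 mm of poise travel (poise to the left lowers the left pan); 1 g too much on a pan counts as 2.3 mm of poise. Rests after about 2 s.
- left_pan: round steel pan, 84 mm across, on the beam's left end (y +140 mm in the frame of the balance); stays horizontal as the beam tilts. Origin at the beam's end, 30 mm under the centre of the pan's top face; axes as the balance.
- left_top (a point): centre of the left pan's top face, 100 mm above the bench when level. Here stands a post 9 mm thick; its brass head, 16 mm across, begins 46 mm and ends 54 mm above this point. The post is clamped firmly in a long hole running front to back: y is that of this point, x is unknown, up to 9 mm before or behind it (different on each pan).
- right_pan: the same pan on the right end (y -140 mm in the frame of the balance)
- right_top (a point): centre of the right pan's top face, with a post like the left one, up to 9 mm before or behind this point
- plate: loose slotted plate of pale metal, 150 g, 12 mm thick, round, 56 mm along x, with two flats 46 mm apart (y +-23 mm) to hold it by; at first it lies loosely on the tall weight. Origin: centre of its underside, z up. Its slot runs from the centre out to the rim at +x, away from the robot. Fully home, the post touches the slot's bottom, the post's axis at this origin.
- slot_mouth (a point): middle of the mouth of the plate's slot (22 mm wide, narrowing to 13 mm). The slot is narrower than the head of the post, so the plate comes off towards -x and goes on towards +x of the balance, between the weight and the head; it is clear of the head when its origin is 41 mm or more in front of (-x) the post
- tall_weight: dark slotted weight, 48 mm along x, 40 mm over its flats, 24 mm high, 240 g, round the post of one pan, at the pan's centre wherever the post is (its slot is long). Origin: centre of its underside. Not to be moved.
- low_weight: dark slotted weight, 9 mm high, 90 g, round the post of the other pan, otherwise like the tall one (48 x 40 mm). The plate must end on top of it. Plate and low weight together weigh as much as the tall weight, to about 2 parts in 100.
- poise (a joint): place of the poise along the bar, m: 0 at the middle, positive to the left (+y of the balance); from -0.06 to +0.06; it stays where it is left and takes about 1 N to slide
- poise_knob (a point): top centre of the poise's round knob, 13 mm thick and 18 mm high, on a brass block 20 (x) x 22 (y) x 24 mm, 60 g, that slides along y on the steel bar at the front of the beam (x -68 mm in the frame of the balance). Nothing stands under or before it down to the bench.
- felt_wheel: pale felt wheel, 60 mm across, 25 mm high, lying on the bench; origin under its centre; leave it
- folding_rule: yellow folding rule, shut, 20 x 233 x 16 mm, lying behind the balance; origin under its centre; leave it
- marker_pen: black marker pen, 128 mm long, lying on the bench; origin under its centre; leave it
- red_tile: red granite sample tile, 56 x 56 x 10 mm, lying on the bench; origin under its centre; leave it

How it is judged:
By the outcome, as a careful person would: the job done as asked, in the order asked, and still so for the second after the job is handed in, with the robot touching nothing.
It also fails if it takes over 61 s, if anything falls off the work surface, if the arm or the gripper's body presses on something with over 40 N, if the wrist force passes 120 N, or if a joint passes its speed limit or range.

ROBOT

A 6-joint arm with a two-finger parallel gripper is mounted at the origin on the work surface; the furniture and walls round the work are solid. World frame = base frame: x ahead of the robot, y to its left, z up, the work surface at z = 0. Lengths are in mm, angles in rad, forces in N, time in s.
With the tool pointing down it reaches from about 375 to 925 mm from the base axis. Payload 5.7 kg.
Tool frame: the origin (TCP) lies midway between the tips of the shut fingers; the grasp point (between the pads) lies bot.grip_point_offset behind it (bot.grip_point_offset is the distance from the TCP to the grasp point, in mm); z points along the fingers, y is the direction in which the jaws open and shut (so a half turn about z gives the same grasp; the last joint's range is limited). The gripper opens to 88 mm and grips with 3 to 60 N. Pads are 20 mm wide; open, the fingers measure 115 mm over their backs; the gripper's body (75 mm by 178 mm) begins 61 mm behind the grasp point.
Start: joints at [-1.41, 0.359, 1.51, -0, 1.272, -0.115], TCP at [163.375, -577.296, 222.623] pointing down, gripper open.
Joint ranges: [-2.97, 2.97], [-1.01, 2.36], [0.21, 2.38], [-0.96, 4.11], [0.2, 2.71], [-2.98, 2.98]. Speed limits (rad/s): [2.39, 2.39, 3.14, 3.14, 3.14, 3.14].

INTERFACE

Orientations are given as a unit quaternion [w, x, y, z].
In Python, from workcell import bot gives the robot as it stands.
- The arm moves only by the tool move_arm, never from a script. Its argument "increments" is a list of rows, each a list of 3 entries, a list of its own where there are three numbers: the closure in counts, from 0 (fully open) to 255 (shut), then the shift along the tool's x, y, z in cm, then the turn, a rotation vector about the tool's x, y, z in rad. A call has 1 to 12 rows; each row is the pose to reach, as a shift and turn from the pose commanded when the call began, along the tool's axes at that moment; what a row does not reach only later rows make up. A row lasts 1/10 s, in which the tool goes at most 50 mm and 8.59 degrees, less where a joint would pass 70% of its speed; a pose out of reach is approached as far as the arm can. A call with a gripper value outside its range is refused whole. The fingers move at their own pace and stop on an object; the grip force is fixed at half the most. Time passes only in rows, so rows that repeat a pose let the fingers close. It gives the time, the measured TCP pose, the force and the opening at its end, in the units of the state.
- bot.get_obs(): the state, without advancing time (a new reading comes with each control period).
- bot.capture(name): name is "scene" or "top"; returns a dict with "color" (400x640x3 uint8, blue, green, red), "fx", "fy", "cx", "cy" (pixels), "R" (3x3) and "t" (3): a world point X has camera coordinates R X + t. Camera axes: x right, y down, z forward; pixel columns grow to the right and rows downward; lengths in mm; the calibration is good to about 2 mm. A picture is of the moment at which its call begins. There is no depth.
- bot.hand_in(): hands the job in, once; it reports no verdict.
The state is a dict: "clock": time; "q": joint angles; "joint_velocities": joint speeds; "joint_efforts": joint torques, N m; "ee_pos": TCP position; "ee_rot": TCP orientation; "contact_force": force on the tool from outside, world axes, zero at the start; "ft_torque": the same for the moment, N m; "finger_gap": finger opening in mm.
Only numpy, scipy, OpenCV 4.12 (cv2) and the standard library are available. Lean on these libraries where they do the work, as an engineer would, in place of code of your own. Each camera call takes 0.05 s, during which the arm holds its last target.

## Working session

There is one attempt and no reset: what is moved stays moved. The work goes in short steps, Python scripts to look and compute and a tool call to move; the robot and the scene stay as the last step left them, time stands still between calls to the robot, and variables do not carry over. Pictures are saved under pics/ and viewed, and the job is handed in when it is done.

Besides the shell and the picture viewer there is one more tool, called after "Call:" in YAML: its name, and indented under it one key for each argument. move_arm: Moves the arm, as the interface text tells. Its arguments: {"type":"object","properties":{"increments":{"type":"array"}},"required":["increments"]}

```bash
mkdir -p pics; ls
python3 - <<'E'
from workcell import bot
import cv2,numpy as np
o=bot.get_obs()
for k,v in o.items(): print(k,np.round(v,3))
print(bot.grip_point_offset)
for n in("scene","top"):
    c=bot.capture(n); cv2.imwrite(f"pics/{n}0.png",c["color"]); print(n,c["fx"],c["fy"],c["cx"],c["cy"],np.round(c["R"],3).tolist(),np.round(c["t"],1))
E
```

```text
pics
clock 0.0
q [-1.41   0.359  1.511 -0.     1.272 -0.115]
joint_velocities [ 0.     0.001 -0.     0.002 -0.001  0.001]
joint_efforts [ 1.0000e-03 -5.1536e+01 -2.7072e+01  6.8000e-02  3.5000e-02 -0.0000e+00]
ee_pos [ 163.264 -576.665  221.847]
ee_rot [-0.001  0.991  0.137 -0.   ]
contact_force [ 0.049 -1.155  0.086]
ft_torque [0.017 0.003 0.032]
finger_gap 87.523
18.700000000000003
scene 442.1647166403275 442.1647166403275 314.8367150347962 203.47337703677394 [[-0.869, -0.495, 0.009], [-0.244, 0.414, -0.877], [0.43, -0.764, -0.481]] [ 460.5  236.6 1044.2]
top 374.8203527118103 374.8203527118103 323.0840236769946 200.30111804926884 [[0.011, -1.0, -0.017], [-0.986, -0.008, -0.167], [0.167, 0.018, -0.986]] [-34.8 581.7 995.6]
```

View pics/scene0.png

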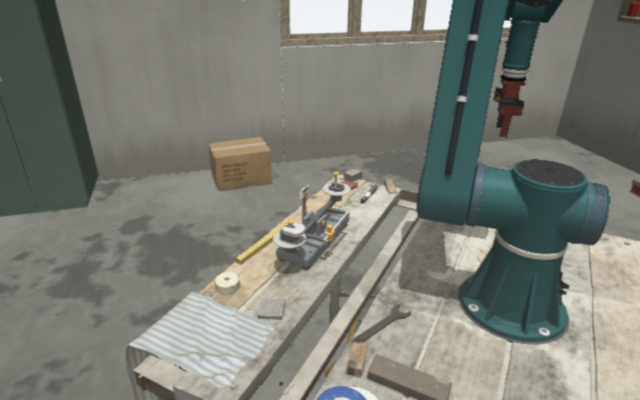

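View pics/top0.png

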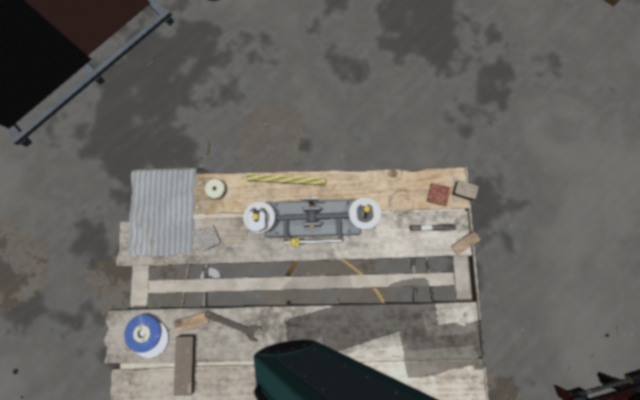

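Run:
```python
import cv2
t=cv2.imread("pics/top0.png"); s=cv2.imread("pics/scene0.png")
cv2.imwrite("pics/t0z.png",cv2.resize(t[180:260,235:395],None,fx=5,fy=5,interpolation=cv2.INTER_CUBIC))
cv2.imwrite("pics/s0z.png",cv2.resize(s[160:275,230:370],None,fx=5,fy=5,interpolation=cv2.INTER_CUBIC))
```

```text
(no output)
```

View pics/t0z.png

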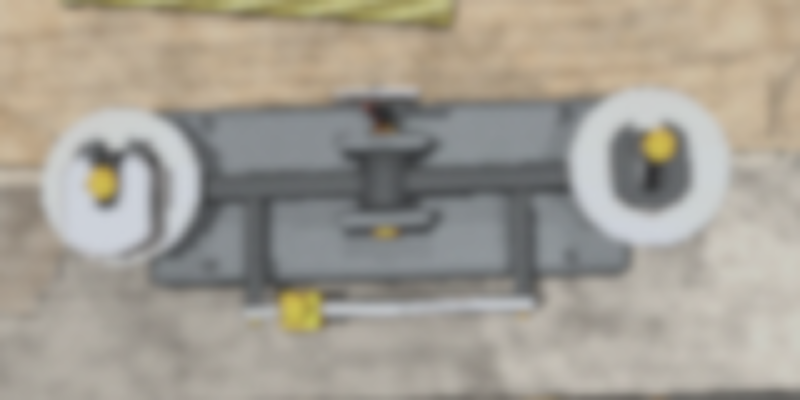

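View pics/s0z.png

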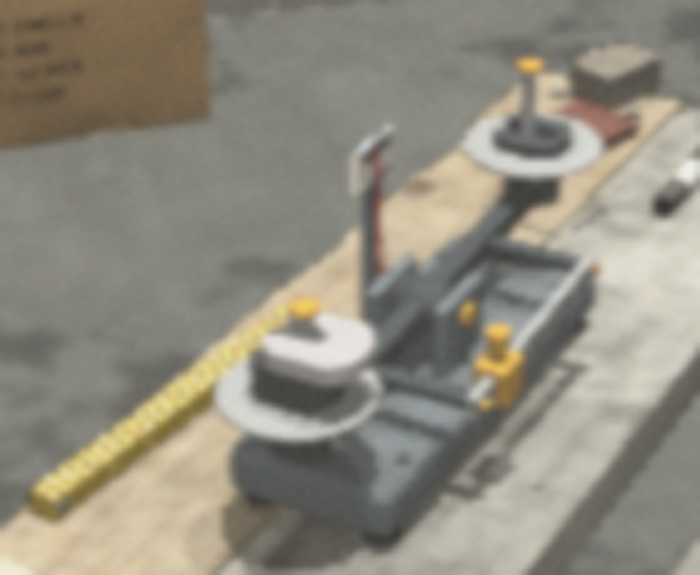

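```bash
cat > h.py <<'E'
import cv2,numpy as np
from workcell import bot
def ray(c,u,v):
    R=np.array(c["R"]);t=np.array(c["t"]);d=R.T@np.array([(u-c["cx"])/c["fx"],(v-c["cy"])/c["fy"],1.]);return -R.T@t,d/np.linalg.norm(d)
def onz(c,u,v,z):
    o,d=ray(c,u,v);return o+d*(z-o[2])/d[2]
def tri(c1,p1,c2,p2):
    o1,d1=ray(c1,*p1);o2,d2=ray(c2,*p2)
    s=np.linalg.lstsq(np.c_[d1,-d2],o2-o1,rcond=None)[0]
    a=o1+s[0]*d1;b=o2+s[1]*d2;return (a+b)/2,np.linalg.norm(a-b)
def proj(c,X):
    p=np.array(c["R"])@X+np.array(c["t"]);return c["fx"]*p[0]/p[2]+c["cx"],c["fy"]*p[1]/p[2]+c["cy"]
def blobs(img,lo,hi,amin=4,roi=None):
    hsv=cv2.cvtColor(img,cv2.COLOR_BGR2HSV);m=cv2.inRange(hsv,np.array(lo),np.array(hi))
    if roi: k=np.zeros_like(m);x0,y0,x1,y1=roi;k[y0:y1,x0:x1]=255;m&=k
    n,l,st,ce=cv2.connectedComponentsWithStats(m)
    return [(tuple(np.round(ce[i],2)),st[i].tolist()) for i in range(1,n) if st[i][4]>=amin]
E
python3 - <<'E'
from h import *
t=bot.capture("top");s=bot.capture("scene")
for n,c,roi in(("top",t,(235,180,395,260)),("scene",s,(230,160,370,275))):
    print(n)
    for b in blobs(c["color"],(12,130,120),(35,255,255),3,roi): print(b)
i=t["color"]
# pan rims: bright low-sat
for n,c,roi in(("top",t,(240,190,285,240)),("top",t,(342,192,388,236)),("scene",s,(265,210,312,255)),("scene",s,(318,172,355,200))):
    x0,y0,x1,y1=roi
    hsv=cv2.cvtColor(c["color"][y0:y1,x0:x1],cv2.COLOR_BGR2HSV)
    print(n,roi)
    for r in hsv[::2]: print(' '.join("%3d"%v for v in r[::2,2]))
E
```

```text
top
((np.float64(366.43), np.float64(208.83)), [364, 207, 6, 5, 23])
((np.float64(255.5), np.float64(216.0)), [254, 214, 4, 5, 16])
((np.float64(294.59), np.float64(241.43)), [292, 239, 7, 6, 37])
scene
((np.float64(335.5), np.float64(172.5)), [334, 172, 4, 2, 8])
((np.float64(290.31), np.float64(221.0)), [288, 220, 5, 3, 13])
((np.float64(323.25), np.float64(222.0)), [323, 221, 2, 3, 4])
((np.float64(329.87), np.float64(232.29)), [326, 226, 8, 14, 52])
((np.float64(265.24), np.float64(243.19)), [260, 239, 11, 9, 21])
((np.float64(255.44), np.float64(250.44)), [253, 249, 6, 4, 9])
((np.float64(248.0), np.float64(256.0)), [245, 253, 7, 7, 15])
((np.float64(238.2), np.float64(260.8)), [237, 260, 3, 3, 5])
top (240, 190, 285, 240)
192 197 193 187 186 185 186 191 190 186 187 190 189 180 171 170 175 178 184 186 186 188 188
194 199 196 191 192 190 193 197 197 193 189 188 189 183 175 173 178 186 192 190 188 187 184
192 192 193 192 193 195 196 195 193 193 187 181 183 181 175 173 178 185 189 191 192 194 193
192 194 194 194 193 193 193 189 184 186 184 180 183 183 179 176 173 179 184 189 188 19
[... 6612 characters left out ...]
 109 100  97 109
140 140 142 140 154 199 196 175 131 142 196 194 168 158 157 154 148 147 163
139 140 139 150 206 208 179  94 108 117 116 133 150 185 185 163 158 159 149
140 141 148 203 212 172 121  97 109 110  84  87 111 170 212 198 164 148 116
140 140 176 211 213 159  90  95 105 112 109 107  97 156 211 212 160 104 147
139 175 191 200 213 200 161 128  95  83  87  89 125 195 217 217 179 188 208
194 220 217 190 188 207 214 213 200 196 195 197 209 215 212 197 204 208 185
212 214 215 209 197 177 171 183 193 197 195 193 194 189 195 204 202 175 189
200 202 210 215 215 203 144  79  75  88  87  84 168 212 213 205 179 190 193
205 205 209 212 208 189 126  66  65  66  67  76 181 214 205 173 190 192 193
```

```bash
cat > m0.py <<'E'
from h import *
t=bot.capture("top");s=bot.capture("scene")
def wc(c,u0,v0,r):
    hsv=cv2.cvtColor(c["color"],cv2.COLOR_BGR2HSV).astype(float)
    u0=int(u0);v0=int(v0);W=np.clip(hsv[...,1]-110,0,None)*((hsv[...,0]>12)&(hsv[...,0]<36))
    vv,uu=np.mgrid[v0-r:v0+r+1,u0-r:u0+r+1];w=W[v0-r:v0+r+1,u0-r:u0+r+1]
    return (w*uu).sum()/w.sum(),(w*vv).sum()/w.sum()
if __name__=="__main__":
    L=wc(t,255,216,5),wc(s,290,221,3);Rr=wc(t,366,209,5),wc(s,335,172,3)
    print(L,Rr)
    for n,(a,b),z in(("L",L,141.6),("R",Rr,158.4)):
        print(n,"tri",tri(t,a,s,b),"top@z",onz(t,*a,z+2),"scene@z",onz(s,*b,z))
    p=wc(t,294,241,6);print("poise top px",p)
    for z in (90,100,110): print(z,onz(t,*p,z))
    g=cv2.cvtColor(t["color"],cv2.COLOR_BGR2GRAY).astype(float)
    # base front edge: scan columns, dark->bright going down; rear: bright->dark
    for nm,(a,b),cols in(("rear",(194,208),[*range(273,302,2),*range(322,346,2)]),("front",(230,240),[*range(270,284,2),*range(304,335,2),*range(346,360,2)])):
        P=[]
        for u in cols:
            d=np.diff(g[a:b,u]);k=np.abs(d).argmax();lo=max(k-2,0);w=np.abs(d[lo:k+3]);P.append((u,a+0.5+(w*np.arange(lo,lo+len(w))).sum()/w.sum()))
        P=np.array(P);f=cv2.fitLine(P.astype(np.float32),cv2.DIST_HUBER,0,.01,.01).ravel()
        m=f[1]/f[0];q=lambda u:f[3]+m*(u-f[2])
        A=onz(t,270,q(270),38);B=onz(t,355,q(355),38)
        print(nm,"slope",m,A,B,"yaw",np.arctan2(B[0]-A[0],A[1]-B[1]))
E
python3 m0.py
```

```text
((np.float64(255.35249621785175), np.float64(215.9304084720121)), (np.float64(290.2913043478261), np.float64(221.15869565217392))) ((np.float64(366.39592760180994), np.float64(208.74773755656108)), (np.float64(335.48659003831415), np.float64(172.59386973180077)))
L tri (array([523.6638571 , 139.30318741, 140.04865281]), np.float64(2.9975147593450377)) top@z [524.57664727 139.29724713 143.6       ] scene@z [520.66930264 141.23128808 141.6       ]
R tri (array([ 541.94611478, -139.20467424,  157.46358228]), np.float64(2.797689377056084)) top@z [ 542.80615404 -138.36244594  160.4       ] scene@z [ 539.6379455 -137.6910147  158.4      ]
poise top px (np.float64(294.5551747772447), np.float64(241.3385880740233))
90 [464.96033964  43.90228963  90.        ]
100 [464.38309467  42.97129228 100.        ]
110 [463.80584971  42.04029492 110.        ]
rear slope -0.02302677 [580.90462948 120.79970907  38.        ] [ 588.47566034 -118.64355596   38.        ] yaw 0.03160877902106254
front slope -0.02437404 [479.39121138 117.26863703  38.        ] [ 487.44908072 -118.32968928   38.        ] yaw 0.03418839913757688
```

Run:
```python
from h import *
t=bot.capture("top");s=bot.capture("scene")
i=t["color"].astype(int);
b=i[...,0]
for v in range(208,234): print(v,' '.join("%3d"%x for x in b[v,243:278]))
# poise in scene
hsv=cv2.cvtColor(s["color"],cv2.COLOR_BGR2HSV)
print("poise scene sat");
for v in range(222,244): print(v,' '.join("%3d"%x for x in hsv[v,320:340,1]))
hs=cv2.cvtColor(t["color"],cv2.COLOR_BGR2HSV)
print("poise top val, sat")
for v in range(234,250): print(v,' '.join("%3d"%x for x in hs[v,286:304,2]),'|',' '.join("%3d"%x for x in hs[v,286:304,1]))
```

```text
208 139 144 155 176 194 202 200 191 176 159 145 135 144 169 190 196 186 166 145 139 143 155 178 200 209 212 211 206 188 155 121 103 106 119 133
209 138 149 168 189 200 201 193 175 149 129 114 101 107 138 162 169 162 145 126 115 113 127 156 186 204 210 211 210 200 175 139 108 100 106 120
210 140 157 180 197 204 200 187 164 142 123 104  87  83 102 118 121 127 136 137 125 112 109 129 163 191 206 211 211 207 190 156 117  98  98 107
211 145 167 190 202 204 200 188 175 164 142 110  84  71  77  84  91 121 157 168 158 135 108 103 135 174 200 209 211 210 199 171 131 104  97 101
212 149 175 196 203 203 200 198 197 192 166 124  87  68  70  76  97 142 183 198 190 166 130 101 117 158 189 205 211 211 205 184 147 112  98 100
213 158 183 199 204 202 202 208 211 206 180 136  91  69  68  76 108 160 198 212 209 191 158 118 114 142 172 196 210 213 211 196 161 118  97  96
214 174 193 203 204 203 206 212 215 208 182 137  95  75  73  79 114 167 203 216 216 206 177 135 115 132 157 185 207 214 214 202 168 120  93  91
215 184 201 206 205 203 209 214 214 202 170 124  89  79  75  80 116 167 204 216 217 209 183 
[... 6226 characters left out ...]
81 167 150 149 157 161 163 |  36  28  21  26  43  74 101 116 120 119 113 107  96  66  36  23  21  20
246 167 167 170 174 178 177 172 167 164 164 166 166 163 160 165 170 173 175 |  23  23  21  22  30  42  55  63  67  68  65  58  50  35  26  21  21  22
247 170 168 169 174 178 178 174 168 164 162 162 163 163 165 168 173 176 178 |  21  21  21  21  21  24  26  27  30  30  28  28  25  23  21  21  20  21
248 171 168 169 173 178 179 177 173 168 165 164 165 164 165 168 172 177 178 |  19  21  21  19  20  21  20  21  21  20  20  22  20  20  21  21  22  21
249 173 169 169 172 175 177 176 173 168 165 165 165 165 165 166 170 173 174 |  21  20  21  21  20  22  22  21  21  20  20  22  20  20  20  21  21  21
```

Run:
```python
from h import *
t=bot.capture("top");s=bot.capture("scene")
print("cam top",ray(t,0,0)[0],"scene",ray(s,0,0)[0])
for u in (248.2,256.3,264.4): print(u,onz(t,u,223.5,127.6))
print("front rim",onz(t,256,230,127.6),"slotbottom",onz(t,255.5,220.6,127.6), "mouthplane",onz(t,260,209,127.6))
# poise: knob top scene px approx (329.4,225.0), block
for z in (80,90,100,105,110,115): print(z,proj(t,onz(s,329.3,225.5,z)),onz(s,329.3,225.5,z))
# scene pan posts: width check of post & plate in scene
```

```text
cam top [ 407.92826919  -48.08068156 1078.00464369] scene [  9.00997114 927.80542421 705.37972621]
248.2 [506.94673204 160.02443857 127.6       ]
256.3 [507.1402462  139.27490111 127.6       ]
264.4 [507.3336211  118.54029692 127.6       ]
front rim [490.53135169 139.3615486  127.6       ] slotbottom [514.55946099 141.63062217 127.6       ] mouthplane [544.60800535 131.26930154 127.6       ]
80 (np.float64(303.53149866892915), np.float64(238.33821624956235)) [473.71751891  21.13532901  80.        ]
90 (np.float64(297.7079534520235), np.float64(240.8638308870418)) [466.28671282  35.63324216  90.        ]
100 (np.float64(291.7549162496852), np.float64(243.44560493286505)) [458.85590673  50.1311553  100.        ]
105 (np.float64(288.728480901699), np.float64(244.7581403609527)) [455.14050368  57.38011187 105.        ]
110 (np.float64(285.66801943934956), np.float64(246.0854325822465)) [451.42510064  64.62906844 110.        ]
115 (np.float64(282.57295478686603), np.float64(247.42773186886748)) [447.70969759  71.87802501 115.        ]
```

```bash
cat > sh.py <<'E'
import sys
from h import *
from scipy.spatial.transform import Rotation as Ro
def R0():
    o=bot.get_obs();q=np.array(o["ee_rot"]);return o,Ro.from_quat([q[1],q[2],q[3],q[0]])
def shift(x,y,z,yaw=.033):
    o,R=R0();d=R.inv().apply(np.array([x,y,z])-o["ee_pos"])/10
    c,s=np.cos(yaw),np.sin(yaw);T=Ro.from_matrix(np.array([[c,s,0],[s,-c,0],[0,0,-1.]]))
    return d,(R.inv()*T).as_rotvec()
if __name__=="__main__":
    a=list(map(float,sys.argv[1:]));d,r=shift(*a);print("cm",np.round(d,2),"rv",np.round(r,3))
E
python3 sh.py 518 139.3 222; python3 sh.py 518 139.3 150
```

```text
cm [ 53.64 -59.29   0.07] rv [-0.     0.     0.243]
cm [ 53.64 -59.29   7.27] rv [-0.     0.     0.243]
```

Call:
move_arm:
  increments:
    - [0, [53.6, -59.3, 0], [0, 0, 0.243]]
    - [0, [53.6, -59.3, 0], [0, 0, 0.243]]
    - [0, [53.6, -59.3, 0], [0, 0, 0.243]]
    - [0, [53.6, -59.3, 0], [0, 0, 0.243]]
    - [0, [53.6, -59.3, 0], [0, 0, 0.243]]
    - [0, [53.6, -59.3, 0], [0, 0, 0.243]]
    - [0, [53.6, -59.3, 0], [0, 0, 0.243]]
    - [0, [53.6, -59.3, 0], [0, 0, 0.243]]
    - [0, [53.6, -59.3, 0], [0, 0, 0.243]]
    - [0, [53.6, -59.3, 0], [0, 0, 0.243]]
    - [0, [53.6, -59.3, 0], [0, 0, 0.243]]
    - [0, [53.6, -59.3, 0], [0, 0, 0.243]]

```text
clock: 1.7
ee_pos: [430.0, -37.5, 223.1]
ee_rot: [0.0, 1.0, 0.016, 0.001]
contact_force: [0.9, -1.8, -0.1]
finger_gap: 87.8
```

```bash
python3 sh.py 518 139.3 160
```

```text
cm [  9.37 -17.38   6.31] rv [ 0.    -0.001 -0.   ]
```

Call:
move_arm:
  increments:
    - [0, [8.8, -16.4, 0], [0, 0, 0]]
    - [0, [8.8, -16.4, 0], [0, 0, 0]]
    - [0, [8.8, -16.4, 0], [0, 0, 0]]
    - [0, [8.8, -16.4, 0], [0, 0, 0]]
    - [0, [8.8, -16.4, 4], [0, 0, 0]]
    - [0, [8.8, -16.4, 4], [0, 0, 0]]
    - [0, [8.8, -16.4, 4], [0, 0, 0]]

```text
clock: 2.4
ee_pos: [510.6, 127.0, 182.4]
ee_rot: [0.0, 1.0, 0.016, -0.002]
contact_force: [0.3, -0.6, 0.2]
finger_gap: 87.6
```

```bash
python3 sh.py 518 139.3 104
python3 - <<'E'
from h import *
t=bot.capture("top");s=bot.capture("scene")
cv2.imwrite("pics/t1.png",cv2.resize(t["color"][160:260,225:385],None,fx=5,fy=5,interpolation=cv2.INTER_CUBIC))
cv2.imwrite("pics/s1.png",cv2.resize(s["color"][140:265,230:390],None,fx=4,fy=4,interpolation=cv2.INTER_CUBIC))
E
```

```text
cm [ 0.8  -1.2   7.83] rv [ 0.     0.003 -0.   ]
```

View pics/s1.png

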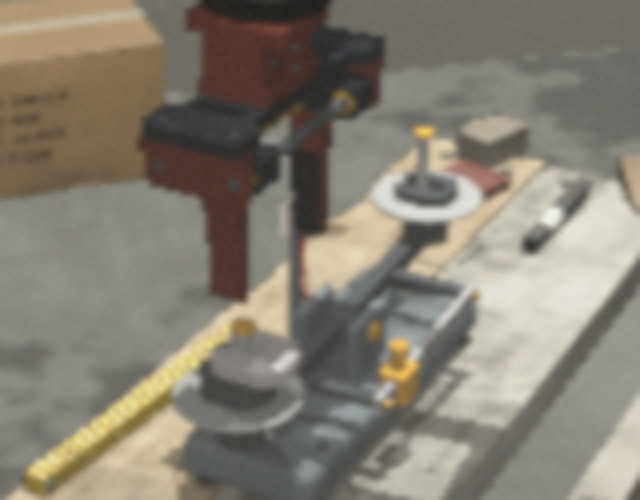

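Call:
move_arm:
  increments:
    - [0, [0.8, -1.2, 2], [0, 0, 0]]
    - [0, [0.8, -1.2, 2], [0, 0, 0]]
    - [0, [0.8, -1.2, 2], [0, 0, 0]]

```text
clock: 2.8
ee_pos: [519.6, 139.0, 163.7]
ee_rot: [0.0, 1.0, 0.016, 0.0]
contact_force: [0.4, 0.5, -0.2]
finger_gap: 87.8
```

```bash
python3 sh.py 518 139.3 104
```

```text
cm [-0.16 -0.04  5.97] rv [ 0.    -0.    -0.001]
```

Descend, then close partway (opening ~52 mm ≈ count 104).

Call:
move_arm:
  increments:
    - [0, [-0.1, 0, 3], [0, 0, 0]]
    - [0, [-0.1, 0, 5], [0, 0, 0]]
    - [0, [-0.1, 0, 5.9], [0, 0, 0]]
    - [0, [-0.1, 0, 5.9], [0, 0, 0]]
    - [100, [-0.1, 0, 5.9], [0, 0, 0]]
    - [100, [-0.1, 0, 5.9], [0, 0, 0]]
    - [100, [-0.1, 0, 5.9], [0, 0, 0]]
    - [100, [-0.1, 0, 5.9], [0, 0, 0]]
    - [100, [-0.1, 0, 5.9], [0, 0, 0]]

```text
clock: 3.7
ee_pos: [518.7, 139.7, 104.0]
ee_rot: [-0.0, 1.0, 0.016, 0.0]
contact_force: [-0.6, 0.2, -0.0]
finger_gap: 54.0
```

```bash
python3 sh.py 518 139.3 104;python3 - <<'E'
from h import *
t=bot.capture("top");s=bot.capture("scene")
cv2.imwrite("pics/t2.png",cv2.resize(t["color"][160:260,225:385],None,fx=5,fy=5,interpolation=cv2.INTER_CUBIC))
cv2.imwrite("pics/s2.png",cv2.resize(s["color"][170:265,240:360],None,fx=6,fy=6,interpolation=cv2.INTER_CUBIC))
E
```

```text
cm [-0.07  0.03  0.  ] rv [-0.    -0.001 -0.   ]
```

View pics/s2.png

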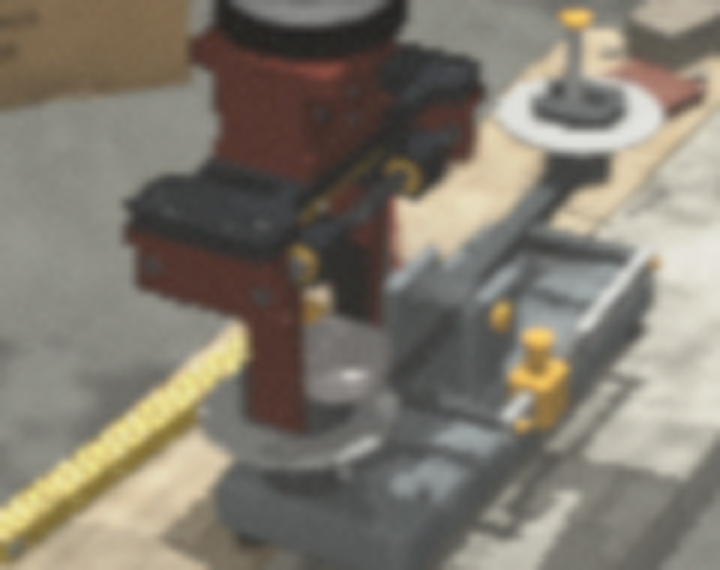

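View pics/t2.png

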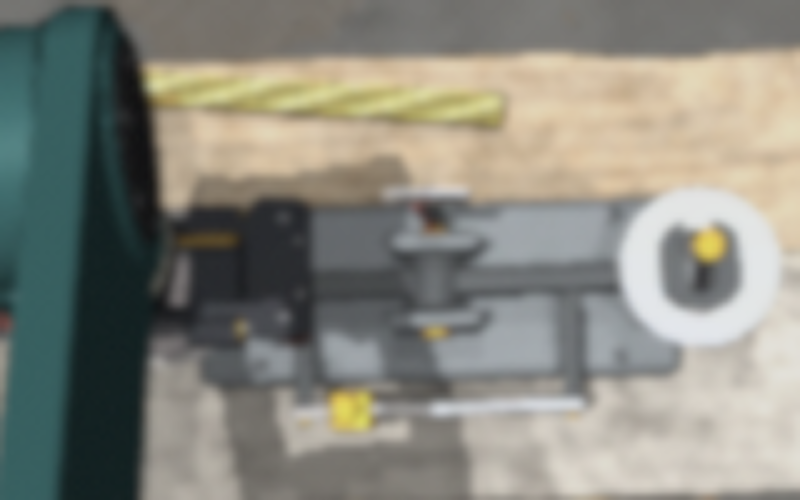

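Call:
move_arm:
  increments:
    - [110, [0, 0, 0], [0, 0, 0]]
    - [110, [0, 0, 0], [0, 0, 0]]
    - [114, [0, 0, 0], [0, 0, 0]]
    - [114, [0, 0, 0], [0, 0, 0]]

```text
clock: 4.2
ee_pos: [518.4, 139.6, 103.7]
ee_rot: [-0.0, 1.0, 0.016, -0.0]
contact_force: [-0.9, 0.1, 0.4]
finger_gap: 48.6
```

Call:
move_arm:
  increments:
    - [117, [0, 0, 0], [0, 0, 0]]
    - [117, [0, 0, 0], [0, 0, 0]]
    - [119, [0, 0, 0], [0, 0, 0]]
    - [119, [0, 0, 0], [0, 0, 0]]

```text
clock: 4.6
ee_pos: [518.5, 139.6, 103.7]
ee_rot: [-0.0, 1.0, 0.016, 0.0]
contact_force: [-0.5, 0.5, -0.5]
finger_gap: 47.0
```

Call:
move_arm:
  increments:
    - [121, [0, 0, 0], [0, 0, 0]]
    - [121, [0, 0, 0], [0, 0, 0]]
    - [123, [0, 0, 0], [0, 0, 0]]
    - [123, [0, 0, 0], [0, 0, 0]]

```text
clock: 5.0
ee_pos: [518.5, 139.6, 103.7]
ee_rot: [-0.0, 1.0, 0.016, 0.0]
contact_force: [-0.3, 1.1, -0.3]
finger_gap: 45.8
```

Call:
move_arm:
  increments:
    - [135, [0, 0, 0], [0, 0, 0]]
    - [135, [0, 0, 0], [0, 0, 0]]
    - [160, [0, 0, 0], [0, 0, 0]]
    - [160, [0, 0, 0], [0, 0, 0]]

```text
clock: 5.4
ee_pos: [518.4, 139.6, 103.7]
ee_rot: [-0.0, 1.0, 0.016, -0.0]
contact_force: [0.3, 0.3, -0.0]
finger_gap: 45.8
```

Call:
move_arm:
  increments:
    - [160, [0, 0, -0.2], [0, 0, 0]]
    - [160, [0, 0, -0.4], [0, 0, 0]]
    - [160, [-0.5, 0, -0.4], [0, 0, 0]]
    - [160, [-1, 0, -0.4], [0, 0, 0]]

```text
clock: 5.8
ee_pos: [508.0, 139.2, 107.7]
ee_rot: [-0.0, 1.0, 0.016, -0.0]
contact_force: [-0.7, 0.6, -1.2]
finger_gap: 45.5
```

Call:
move_arm:
  increments:
    - [160, [-1, 0, 0], [0, 0, 0]]
    - [160, [-2, 0, 0], [0, 0, 0]]
    - [160, [-3, 0, 0], [0, 0, 0]]
    - [160, [-4.5, 0, 0], [0, 0, 0]]
    - [160, [-6, 0, 0], [0, 0, 0]]
    - [160, [-6, 0, 0], [0, 0, 0]]

```text
clock: 6.4
ee_pos: [445.0, 137.1, 107.4]
ee_rot: [0.0, 1.0, 0.017, -0.002]
contact_force: [-0.4, -0.2, -1.2]
finger_gap: 45.8
```

Run:
```python
from m0 import *
s=bot.capture("scene");t=bot.capture("top")
cv2.imwrite("pics/t3.png",cv2.resize(t["color"][160:260,225:385],None,fx=5,fy=5,interpolation=cv2.INTER_CUBIC))
cv2.imwrite("pics/s3.png",cv2.resize(s["color"][160:265,240:360],None,fx=5,fy=5,interpolation=cv2.INTER_CUBIC))
```

```text
(no output)
```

View pics/s3.png

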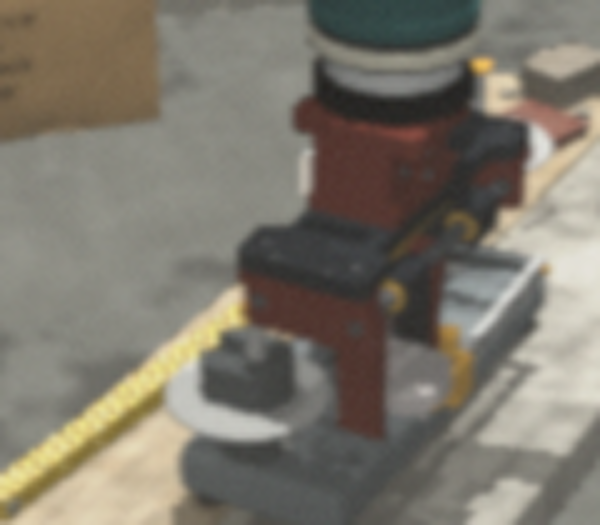

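View pics/t3.png

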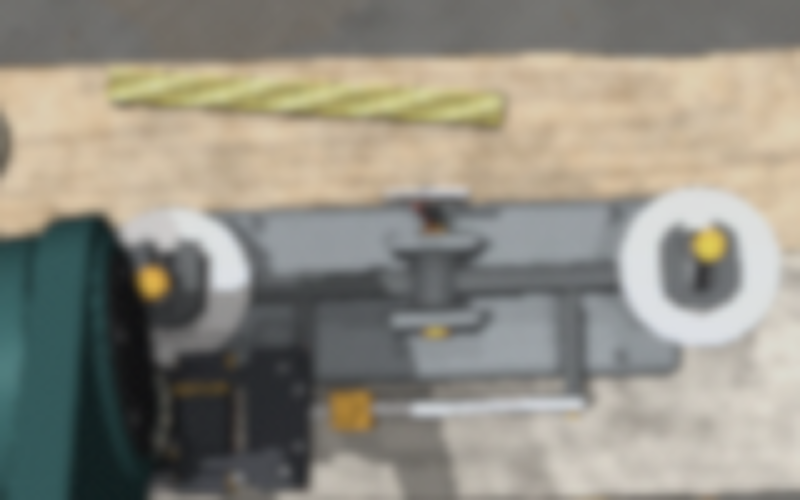

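```bash
python3 sh.py 440 -100 150
python3 - <<'E'
from h import *
t=bot.capture("top")
for p in((440,-140,0),(410,-140,0),(470,-140,0),(440,-90,0),(440,-190,0)): print(p,proj(t,np.array(p,float)))
a=t["color"]; 
cv2.imwrite("pics/t4.png",cv2.resize(a[180:290,330:480],None,fx=5,fy=5,interpolation=cv2.INTER_CUBIC))
E
```

```text
cm [-1.73 23.7  -4.21] rv [-0.    -0.002 -0.   ]
(440, -140, 0) (np.float64(361.7785282355336), np.float64(252.6683491513901))
(410, -140, 0) (np.float64(361.84341948973884), np.float64(263.36012579314104))
(470, -140, 0) (np.float64(361.71424268543944), np.float64(242.07637105947734))
(440, -90, 0) (np.float64(344.19028176542884), np.float64(252.48038820574277))
(440, -190, 0) (np.float64(379.3967530441225), np.float64(252.8566304676246))
```

View pics/t4.png

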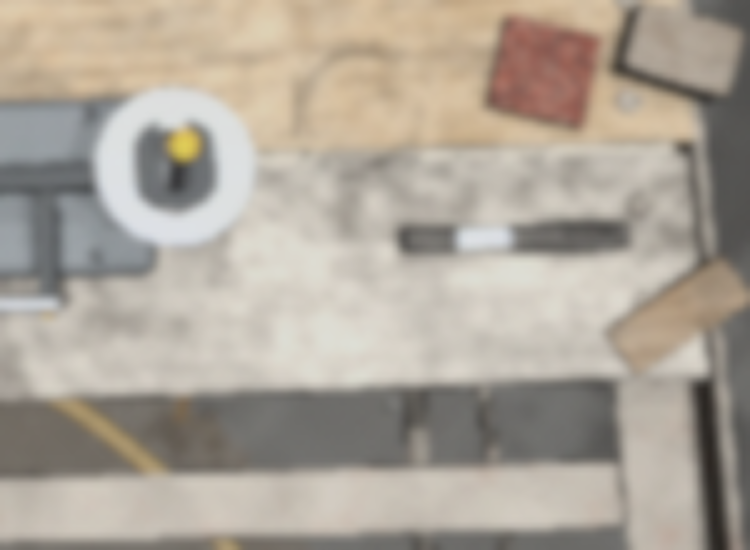

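Call:
move_arm:
  increments:
    - [160, [0, 2, -4.5], [0, 0, 0]]
    - [160, [-0.5, 33.7, -4.5], [0, 0, 0]]
    - [160, [-0.5, 33.7, -4.5], [0, 0, 0]]
    - [160, [-0.5, 33.7, -4.5], [0, 0, 0]]
    - [160, [-0.5, 33.7, -4.5], [0, 0, 0]]
    - [160, [-0.5, 33.7, -4.5], [0, 0, 0]]
    - [160, [-0.5, 33.7, -4.5], [0, 0, 0]]
    - [160, [-0.5, 33.7, -4.5], [0, 0, 0]]
    - [160, [-0.5, 33.7, -4.5], [0, 0, 0]]
    - [160, [-0.5, 33.7, -4.5], [0, 0, 0]]

```text
clock: 7.65
ee_pos: [454.3, -199.1, 152.3]
ee_rot: [-0.001, 1.0, 0.016, -0.0]
contact_force: [-0.4, -0.3, -2.0]
finger_gap: 45.5
```

```bash
python3 sh.py 448 -200 20
```

```text
cm [-0.62  0.09 13.23] rv [-0.001  0.001 -0.001]
```

Call:
move_arm:
  increments:
    - [160, [-0.6, 0.1, 5], [0, 0, 0]]
    - [160, [-0.6, 0.1, 10], [0, 0, 0]]
    - [160, [-0.6, 0.1, 13.2], [0, 0, 0]]
    - [160, [-0.6, 0.1, 13.2], [0, 0, 0]]
    - [160, [-0.6, 0.1, 13.2], [0, 0, 0]]

```text
clock: 8.15
ee_pos: [448.5, -199.3, 20.8]
ee_rot: [-0.001, 1.0, 0.017, -0.001]
contact_force: [0.1, -0.4, -0.4]
finger_gap: 45.8
```

```bash
python3 sh.py 448 -200 12
python3 - <<'E'
from h import *
s=bot.capture("scene");t=bot.capture("top")
a=cv2.resize(t["color"][170:280,310:440],None,fx=4,fy=4,interpolation=cv2.INTER_CUBIC)
b=cv2.resize(s["color"][120:230,290:420],None,fx=4,fy=4,interpolation=cv2.INTER_CUBIC)
cv2.imwrite("pics/5t.png",a);cv2.imwrite("pics/5s.png",b)
E
```

```text
cm [-0.05  0.07  0.88] rv [-0.001  0.001  0.002]
```

View pics/5t.png

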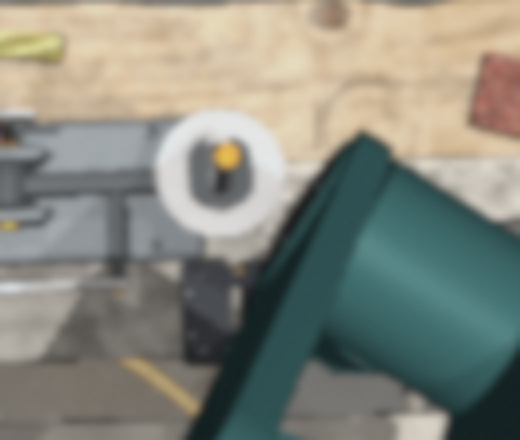

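View pics/5s.png

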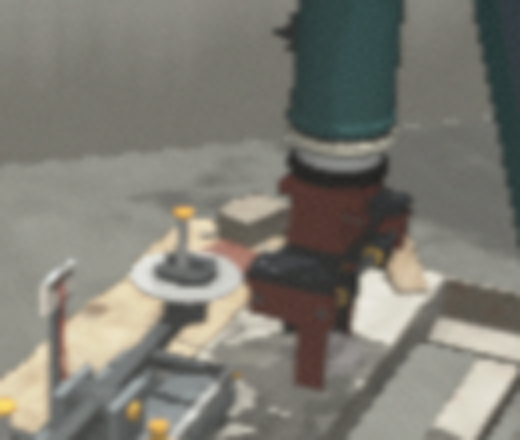

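Call:
move_arm:
  increments:
    - [160, [0, 0, 0.4], [0, 0, 0]]
    - [160, [0, 0, 0.8], [0, 0, 0]]
    - [160, [0, 0, 0.85], [0, 0, 0]]
    - [160, [0, 0, 0.9], [0, 0, 0]]

```text
clock: 8.65
ee_pos: [448.7, -201.0, 11.9]
ee_rot: [0.0, 1.0, 0.016, 0.0]
contact_force: [-1.0, 0.2, -1.3]
finger_gap: 45.6
```

Call:
move_arm:
  increments:
    - [160, [0, 0, 0.05], [0, 0, 0]]
    - [160, [0, 0, 0.05], [0, 0, 0]]

```text
clock: 8.85
ee_pos: [448.6, -200.9, 11.2]
ee_rot: [-0.0, 1.0, 0.016, -0.0]
contact_force: [0.2, -0.0, -1.7]
finger_gap: 45.7
```

Call:
move_arm:
  increments:
    - [160, [0, 0, 0.05], [0, 0, 0]]
    - [160, [0, 0, 0.1], [0, 0, 0]]
    - [160, [0, 0, 0.1], [0, 0, 0]]

```text
clock: 9.15
ee_pos: [448.5, -200.8, 10.1]
ee_rot: [-0.0, 1.0, 0.016, -0.0]
contact_force: [-0.4, -0.4, -1.7]
finger_gap: 45.7
```

Call:
move_arm:
  increments:
    - [160, [0, 0, 0.1], [0, 0, 0]]
    - [160, [0, 0, 0.1], [0, 0, 0]]

```text
clock: 9.35
ee_pos: [448.5, -200.8, 9.0]
ee_rot: [-0.0, 1.0, 0.016, -0.0]
contact_force: [0.2, 0.6, -1.2]
finger_gap: 45.7
```

Call:
move_arm:
  increments:
    - [160, [0, 0, 0.1], [0, 0, 0]]
    - [160, [0, 0, 0.1], [0, 0, 0]]

```text
clock: 9.55
ee_pos: [448.5, -200.8, 8.0]
ee_rot: [-0.0, 1.0, 0.016, -0.0]
contact_force: [-0.2, 0.5, -2.1]
finger_gap: 45.7
```

Call:
move_arm:
  increments:
    - [160, [0, 0, 0.1], [0, 0, 0]]
    - [160, [0, 0, 0.1], [0, 0, 0]]

```text
clock: 9.75
ee_pos: [448.5, -200.8, 7.1]
ee_rot: [-0.0, 1.0, 0.016, -0.0]
contact_force: [-0.9, 0.2, -1.3]
finger_gap: 45.9
```

Call:
move_arm:
  increments:
    - [160, [0, 0, 0.1], [0, 0, 0]]
    - [160, [0, 0, 0.1], [0, 0, 0]]

```text
clock: 9.95
ee_pos: [448.5, -200.9, 6.1]
ee_rot: [-0.0, 1.0, 0.016, -0.0]
contact_force: [0.0, -0.1, -1.1]
finger_gap: 45.7
```

Run:
```python
from h import *
s=bot.capture("scene")
b=cv2.resize(s["color"][150:230,310:400],None,fx=7,fy=7,interpolation=cv2.INTER_CUBIC)
cv2.imwrite("pics/6s.png",b)
```

```text
(no output)
```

View pics/6s.png

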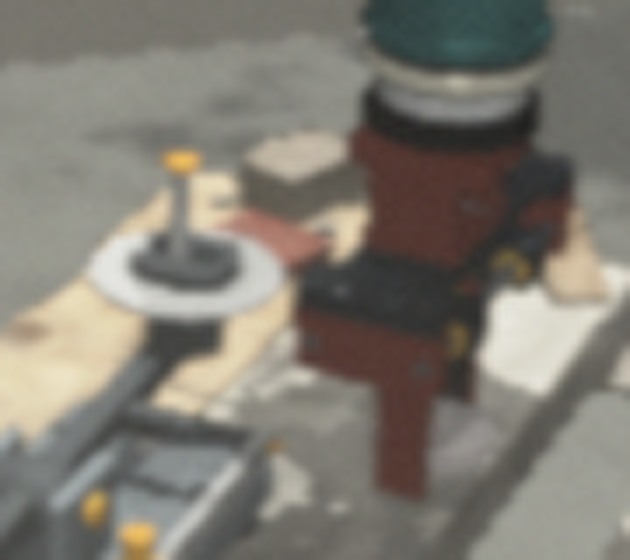

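Call:
move_arm:
  increments:
    - [160, [0, 0, 0.1], [0, 0, 0]]
    - [160, [0, 0, 0.1], [0, 0, 0]]

```text
clock: 10.2
ee_pos: [448.6, -200.8, 5.1]
ee_rot: [-0.0, 1.0, 0.016, -0.0]
contact_force: [-0.5, -0.5, -1.1]
finger_gap: 45.6
```

Call:
move_arm:
  increments:
    - [160, [0, 0, 0.1], [0, 0, 0]]
    - [160, [0, 0, 0.1], [0, 0, 0]]

```text
clock: 10.4
ee_pos: [448.5, -200.8, 4.0]
ee_rot: [-0.0, 1.0, 0.016, -0.0]
contact_force: [0.4, -0.1, -1.6]
finger_gap: 45.8
```

Call:
move_arm:
  increments:
    - [160, [0, 0, 0.1], [0, 0, 0]]
    - [160, [0, 0, 0.1], [0, 0, 0]]

```text
clock: 10.6
ee_pos: [448.5, -200.8, 3.0]
ee_rot: [-0.0, 1.0, 0.016, -0.0]
contact_force: [0.6, 0.4, -2.0]
finger_gap: 46.1
```

Call:
move_arm:
  increments:
    - [160, [0.6, 0, 0], [0, 0, 0]]
    - [160, [0.6, 0, 0.1], [0, 0, 0]]
    - [160, [0.6, 0, 0.2], [0, 0, 0]]
    - [160, [0.6, 0, 0.2], [0, 0, 0]]

```text
clock: 11.0
ee_pos: [454.5, -200.5, 1.0]
ee_rot: [-0.0, 1.0, 0.016, -0.0]
contact_force: [0.3, 0.1, -2.2]
finger_gap: 46.0
```

Call:
move_arm:
  increments:
    - [95, [0, 0, 0], [0, 0, 0]]
    - [95, [0, 0, 0], [0, 0, 0]]
    - [95, [0, 0, 0], [0, 0, 0]]
    - [95, [0, 0, 0], [0, 0, 0]]

```text
clock: 11.4
ee_pos: [454.6, -200.7, 1.2]
ee_rot: [-0.0, 1.0, 0.016, 0.0]
contact_force: [0.4, 0.6, -0.6]
finger_gap: 55.4
```

Run:
```python
from h import *
s=bot.capture("scene")
b=cv2.resize(s["color"][150:230,310:400],None,fx=7,fy=7,interpolation=cv2.INTER_CUBIC)
cv2.imwrite("pics/7s.png",b)
```

```text
(no output)
```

View pics/7s.png

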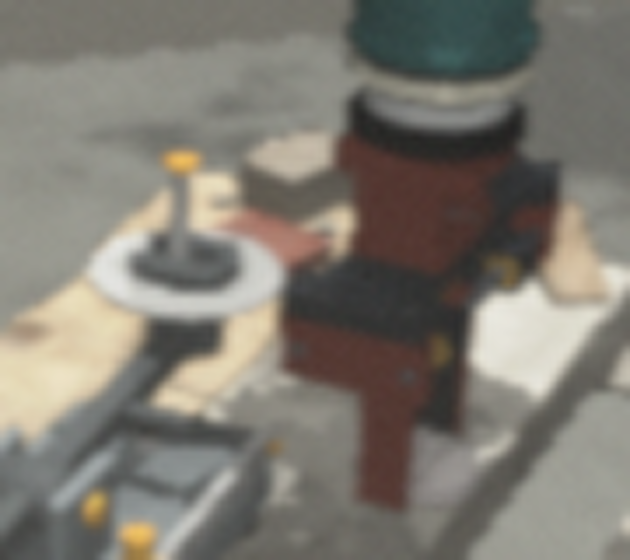

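Call:
move_arm:
  increments:
    - [95, [0, 0, -0.2], [0, 0, 0]]
    - [110, [0, 0, -0.2], [0, 0, 0]]
    - [118, [0, 0, -0.2], [0, 0, 0]]
    - [125, [0, 0, -0.2], [0, 0, 0]]
    - [135, [0, 0, -0.2], [0, 0, 0]]
    - [160, [0, 0, -0.2], [0, 0, 0]]
    - [160, [0, 0, -0.2], [0, 0, 0]]
    - [160, [0, 0, -0.2], [0, 0, 0]]

```text
clock: 12.25
ee_pos: [454.6, -200.7, 3.2]
ee_rot: [-0.0, 1.0, 0.016, 0.0]
contact_force: [-0.4, 0.6, 1.8]
finger_gap: 45.5
```

Call:
move_arm:
  increments:
    - [160, [0, 0, -2], [0, 0, 0]]
    - [160, [-1, 0, -6], [0, 0, 0]]
    - [160, [-3, 0, -10], [0, 0, 0]]
    - [160, [-5, 0, -13.5], [0, 0, 0]]
    - [160, [-5, 0, -13.5], [0, 0, 0]]
    - [160, [-5, 0, -13.5], [0, 0, 0]]

```text
clock: 12.85
ee_pos: [404.9, -202.6, 138.5]
ee_rot: [0.0, 1.0, 0.016, 0.001]
contact_force: [-0.0, -0.4, -1.7]
finger_gap: 45.5
```

Run:
```python
from h import *
s=bot.capture("scene");t=bot.capture("top")
cv2.imwrite("pics/8s.png",cv2.resize(s["color"][130:210,310:410],None,fx=7,fy=7,interpolation=cv2.INTER_CUBIC))
cv2.imwrite("pics/8t.png",cv2.resize(t["color"][180:290,320:430],None,fx=5,fy=5,interpolation=cv2.INTER_CUBIC))
```

```text
(no output)
```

View pics/8s.png

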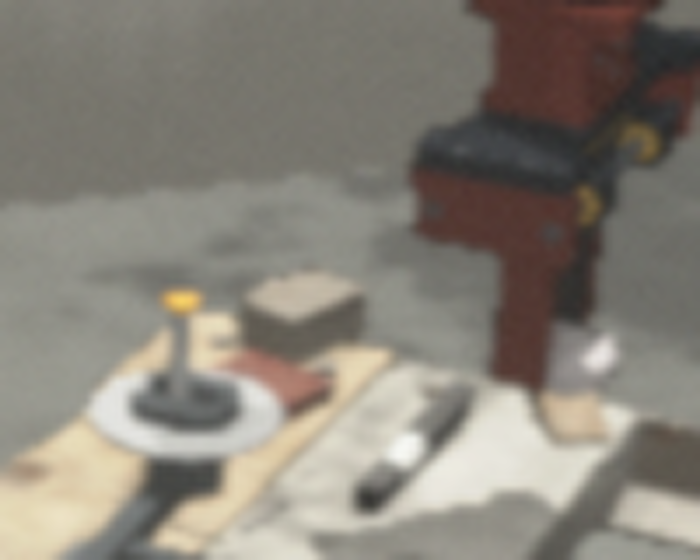

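View pics/8t.png

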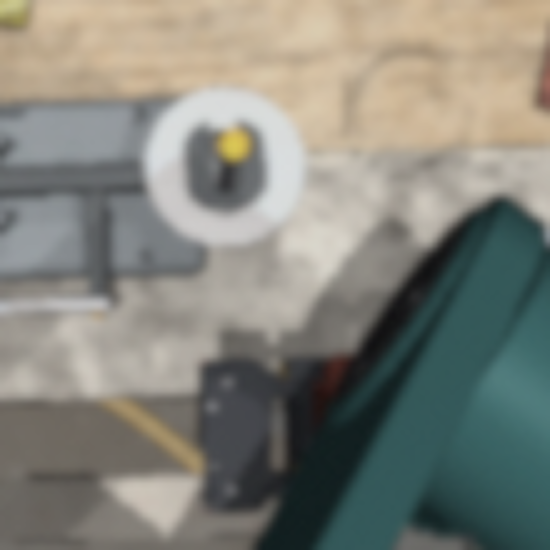

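```bash
python3 sh.py 481.5 -140.7 122.7
```

```text
cm [ 7.9  -5.87  1.43] rv [-0.001  0.001 -0.   ]
```

Call:
move_arm:
  increments:
    - [160, [1.5, -5.9, 0], [0, 0, 0]]
    - [160, [3, -5.9, 1.5], [0, 0, 0]]
    - [160, [7.8, -5.9, 1.5], [0, 0, 0]]
    - [160, [7.8, -5.9, 1.5], [0, 0, 0]]
    - [160, [7.8, -5.9, 1.5], [0, 0, 0]]
    - [160, [7.8, -5.9, 1.5], [0, 0, 0]]

```text
clock: 13.55
ee_pos: [479.4, -140.2, 121.7]
ee_rot: [-0.001, 1.0, 0.017, -0.002]
contact_force: [0.0, 0.6, -1.6]
finger_gap: 45.8
```

```bash
python3 sh.py 481.5 -140.7 122.7;  python3 - <<'E'
from h import *
s=bot.capture("scene");t=bot.capture("top")
cv2.imwrite("pics/9s.png",cv2.resize(s["color"][130:210,310:390],None,fx=7,fy=7,interpolation=cv2.INTER_CUBIC))
cv2.imwrite("pics/9t.png",cv2.resize(t["color"][190:260,330:410],None,fx=7,fy=7,interpolation=cv2.INTER_CUBIC))
E
```

```text
cm [ 0.21  0.06 -0.1 ] rv [-0.002  0.003  0.   ]
```

View pics/9s.png

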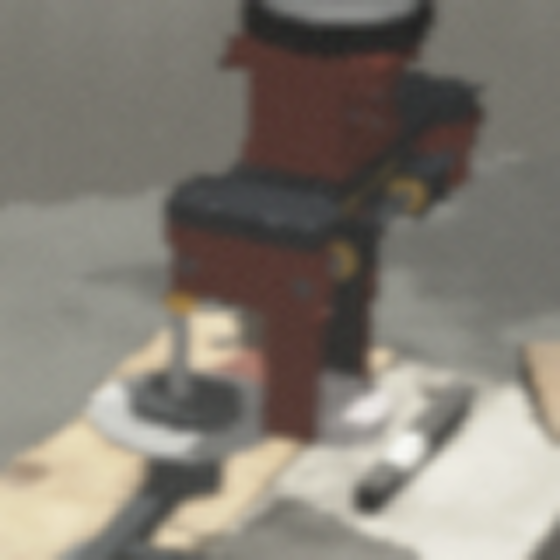

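View pics/9t.png

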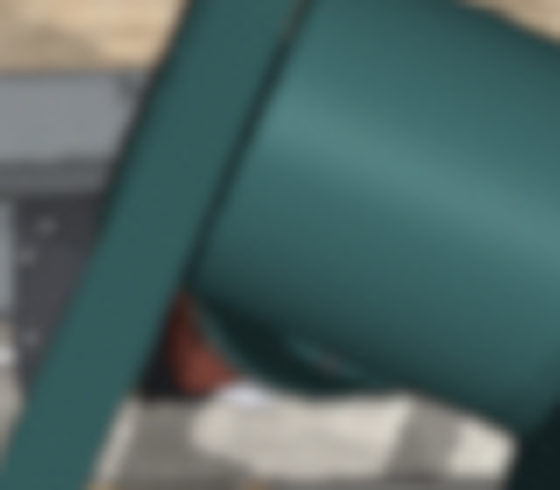

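Call:
move_arm:
  increments:
    - [160, [1, 0.05, -0.1], [0, 0, 0]]
    - [160, [2, 0.05, -0.1], [0, 0, 0]]
    - [160, [3, 0.05, -0.1], [0, 0, 0]]
    - [160, [3, 0.05, -0.1], [0, 0, 0]]
    - [160, [3, 0.05, -0.1], [0, 0, 0]]

```text
clock: 14.15
ee_pos: [510.9, -140.3, 124.1]
ee_rot: [-0.0, 1.0, 0.017, -0.0]
contact_force: [-1.3, 0.7, -1.8]
finger_gap: 45.5
```

Call:
move_arm:
  increments:
    - [160, [0.5, 0, 0], [0, 0, 0]]
    - [160, [1, 0, 0], [0, 0, 0]]
    - [160, [1, 0, 0], [0, 0, 0]]

```text
clock: 14.45
ee_pos: [521.5, -140.1, 124.3]
ee_rot: [0.0, 1.0, 0.016, 0.0]
contact_force: [-1.0, 0.3, -1.7]
finger_gap: 45.6
```

Call:
move_arm:
  increments:
    - [160, [0.4, 0, 0], [0, 0, 0]]
    - [160, [0.8, 0, 0], [0, 0, 0]]
    - [160, [0.8, 0, 0], [0, 0, 0]]

```text
clock: 14.75
ee_pos: [529.4, -139.8, 124.2]
ee_rot: [0.0, 1.0, 0.016, 0.0]
contact_force: [0.2, 0.3, -1.1]
finger_gap: 45.5
```

Run:
```python
from h import *
s=bot.capture("scene")
cv2.imwrite("pics/10s.png",cv2.resize(s["color"][140:205,315:375],None,fx=9,fy=9,interpolation=cv2.INTER_CUBIC))
```

```text
(no output)
```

View pics/10s.png

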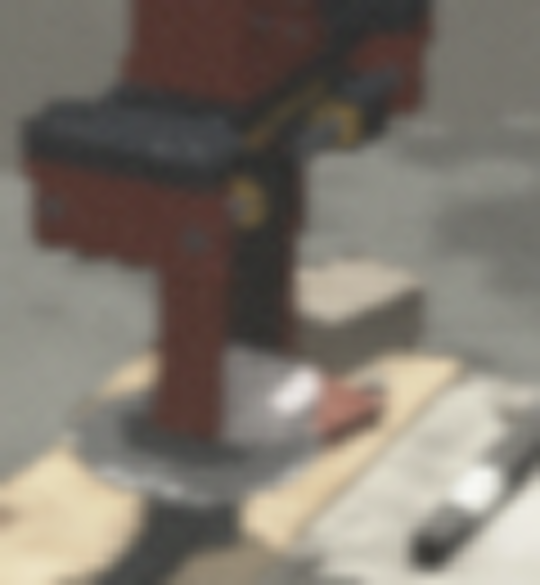

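Call:
move_arm:
  increments:
    - [160, [0.2, 0, 0], [0, 0, 0]]
    - [160, [0.4, 0, 0], [0, 0, 0]]
    - [160, [0.4, 0, 0], [0, 0, 0]]

```text
clock: 15.1
ee_pos: [533.0, -139.6, 124.2]
ee_rot: [0.0, 1.0, 0.016, 0.0]
contact_force: [0.4, 0.4, -1.6]
finger_gap: 45.9
```

Call:
move_arm:
  increments:
    - [160, [0.1, 0, 0], [0, 0, 0]]
    - [160, [0.2, 0, 0], [0, 0, 0]]
    - [160, [0.2, 0, 0], [0, 0, 0]]

```text
clock: 15.4
ee_pos: [534.8, -139.6, 124.2]
ee_rot: [-0.0, 1.0, 0.016, 0.0]
contact_force: [0.4, -0.4, -0.7]
finger_gap: 45.6
```

Call:
move_arm:
  increments:
    - [160, [0.1, 0, 0], [0, 0, 0]]
    - [160, [0.2, 0, 0], [0, 0, 0]]
    - [160, [0.2, 0, 0], [0, 0, 0]]

```text
clock: 15.7
ee_pos: [536.8, -139.5, 124.2]
ee_rot: [-0.0, 1.0, 0.016, 0.0]
contact_force: [-0.5, -0.1, -2.6]
finger_gap: 46.0
```

Call:
move_arm:
  increments:
    - [160, [0.1, 0, 0], [0, 0, 0]]
    - [160, [0.1, 0, 0], [0, 0, 0]]

```text
clock: 15.9
ee_pos: [537.8, -139.4, 124.2]
ee_rot: [-0.0, 1.0, 0.016, 0.0]
contact_force: [-1.2, 0.5, -1.9]
finger_gap: 45.8
```

Call:
move_arm:
  increments:
    - [160, [0.1, 0, 0], [0, 0, 0]]
    - [160, [0.1, 0, 0], [0, 0, 0]]

```text
clock: 16.1
ee_pos: [538.8, -139.4, 124.2]
ee_rot: [-0.0, 1.0, 0.016, 0.0]
contact_force: [0.4, -0.8, -1.2]
finger_gap: 45.7
```

Call:
move_arm:
  increments:
    - [160, [0.1, 0, 0], [0, 0, 0]]
    - [160, [0.1, 0, 0], [0, 0, 0]]

```text
clock: 16.3
ee_pos: [539.8, -139.4, 124.2]
ee_rot: [-0.0, 1.0, 0.016, 0.0]
contact_force: [-0.5, -0.5, -1.5]
finger_gap: 45.3
```

Call:
move_arm:
  increments:
    - [160, [0.1, 0, 0], [0, 0, 0]]
    - [160, [0.1, 0, 0], [0, 0, 0]]

```text
clock: 16.5
ee_pos: [540.8, -139.4, 124.2]
ee_rot: [-0.0, 1.0, 0.016, 0.0]
contact_force: [0.2, -0.3, -1.2]
finger_gap: 45.3
```

Call:
move_arm:
  increments:
    - [160, [0.05, 0, 0], [0, 0, 0]]
    - [160, [0.05, 0, 0], [0, 0, 0]]

```text
clock: 16.7
ee_pos: [541.2, -139.3, 124.2]
ee_rot: [-0.0, 1.0, 0.016, 0.0]
contact_force: [-0.5, 1.4, -1.6]
finger_gap: 45.4
```

Call:
move_arm:
  increments:
    - [160, [0.05, 0, 0], [0, 0, 0]]
    - [160, [0.05, 0, 0], [0, 0, 0]]

```text
clock: 16.9
ee_pos: [541.7, -139.3, 124.2]
ee_rot: [-0.0, 1.0, 0.016, 0.0]
contact_force: [0.6, 1.1, -1.1]
finger_gap: 45.7
```

Call:
move_arm:
  increments:
    - [160, [0.05, 0, 0], [0, 0, 0]]
    - [160, [0.05, 0, 0], [0, 0, 0]]

```text
clock: 17.1
ee_pos: [542.2, -139.3, 124.2]
ee_rot: [-0.0, 1.0, 0.016, 0.0]
contact_force: [-0.2, -0.3, -1.3]
finger_gap: 45.6
```

Call:
move_arm:
  increments:
    - [160, [0.05, 0, 0], [0, 0, 0]]
    - [160, [0.05, 0, 0], [0, 0, 0]]

```text
clock: 17.3
ee_pos: [542.7, -139.3, 124.2]
ee_rot: [-0.0, 1.0, 0.016, 0.0]
contact_force: [0.6, -0.1, -1.9]
finger_gap: 45.8
```

Call:
move_arm:
  increments:
    - [160, [0.05, 0, 0], [0, 0, 0]]
    - [160, [0.05, 0, 0], [0, 0, 0]]

```text
clock: 17.5
ee_pos: [543.2, -139.3, 124.2]
ee_rot: [-0.0, 1.0, 0.016, 0.0]
contact_force: [-0.2, 0.2, -2.1]
finger_gap: 45.2
```

Call:
move_arm:
  increments:
    - [160, [0.05, 0, 0], [0, 0, 0]]
    - [160, [0.05, 0, 0], [0, 0, 0]]

```text
clock: 17.7
ee_pos: [543.7, -139.2, 124.2]
ee_rot: [-0.0, 1.0, 0.016, 0.0]
contact_force: [0.4, 0.1, -1.3]
finger_gap: 45.8
```

Call:
move_arm:
  increments:
    - [160, [0.05, 0, 0], [0, 0, 0]]
    - [160, [0.05, 0, 0], [0, 0, 0]]

```text
clock: 17.9
ee_pos: [544.2, -139.2, 124.1]
ee_rot: [-0.0, 1.0, 0.016, -0.0]
contact_force: [-0.2, -0.2, -1.6]
finger_gap: 45.7
```

Call:
move_arm:
  increments:
    - [160, [0.05, 0, 0], [0, 0, 0]]
    - [160, [0.05, 0, 0], [0, 0, 0]]

```text
clock: 18.1
ee_pos: [544.7, -139.2, 124.2]
ee_rot: [-0.0, 1.0, 0.016, 0.0]
contact_force: [0.6, 0.1, -1.6]
finger_gap: 45.8
```

Call:
move_arm:
  increments:
    - [160, [0.05, 0, 0], [0, 0, 0]]
    - [160, [0.05, 0, 0], [0, 0, 0]]

```text
clock: 18.3
ee_pos: [545.2, -139.2, 124.2]
ee_rot: [-0.0, 1.0, 0.016, 0.0]
contact_force: [-0.3, 0.4, -1.5]
finger_gap: 45.5
```

Call:
move_arm:
  increments:
    - [160, [0.05, 0, 0], [0, 0, 0]]
    - [160, [0.05, 0, 0], [0, 0, 0]]

```text
clock: 18.5
ee_pos: [545.7, -139.2, 124.2]
ee_rot: [-0.0, 1.0, 0.016, 0.0]
contact_force: [-0.4, -0.1, -1.3]
finger_gap: 45.6
```

Let me check with a picture before going on.

Run:
```python
from h import *
s=bot.capture("scene");t=bot.capture("top")
cv2.imwrite("pics/11s.png",cv2.resize(s["color"][140:205,315:375],None,fx=9,fy=9,interpolation=cv2.INTER_CUBIC))
cv2.imwrite("pics/11t.png",cv2.resize(t["color"][180:260,320:400],None,fx=7,fy=7,interpolation=cv2.INTER_CUBIC))
```

```text
(no output)
```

View pics/11s.png

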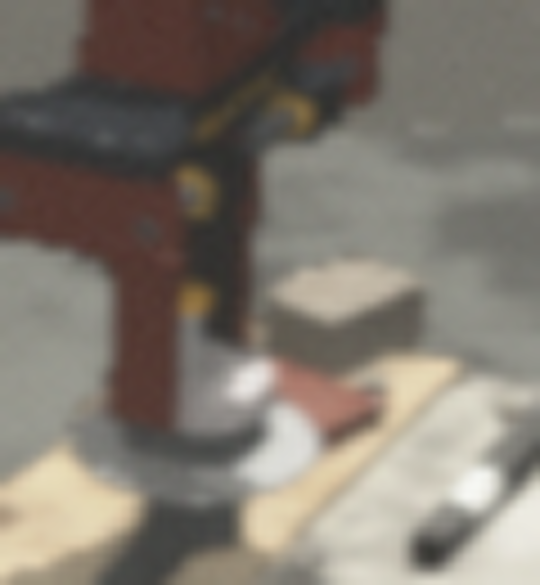

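View pics/11t.png

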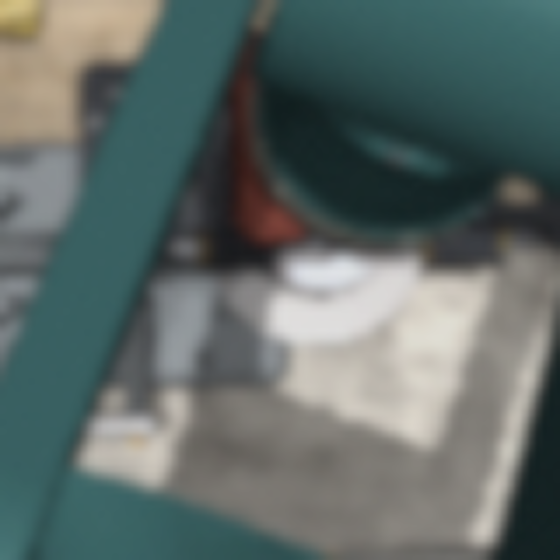

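Run:
```python
from h import *
t=bot.capture("top")
b=t["color"][...,0].astype(int);g=t["color"][...,1].astype(int)
for v in range(213,230): print(v,' '.join("%3d"%x for x in b[v,354:384]))
for v in (220,221,222): print(v,onz(t,366,v,132)+[28,0,0])
```

```text
213  29  31  37  43  50  51  51  52  53  55  61  66  67  68  70  70  68  69  69  70  69  68  68  74  77  74  69  65  62  65
214  29  30  32  36  40  44  50  57  63  72  82  85  77  68  65  67  70  71  70  69  68  69  73  83  87  80  70  64  63  63
215  30  29  31  32  38  51  67  82  92 102 111 114 106  94  92  94  89  82  77  75  74  76  83  93 100  93  74  63  62  64
216  32  32  31  34  44  68  96 119 134 142 147 148 143 140 147 152 143 129 119 114 110 112 117 126 133 122  91  65  60  61
217  38  41  41  42  54  85 123 156 177 185 187 186 186 188 198 205 197 182 170 163 159 160 162 167 168 152 111  76  66  65
218  63  69  71  67  70  96 140 182 210 219 220 220 220 222 224 224 221 213 202 194 194 196 198 199 194 171 134 109 102 101
219  94 103 104  99  95 108 142 184 214 224 226 226 227 227 227 223 219 213 206 204 208 211 211 210 203 184 162 152 151 149
220 117 124 126 124 120 126 145 169 192 207 213 215 216 218 216 209 204 204 206 209 212 213 213 211 206 194 184 183 183 182
221 129 133 133 134 140 153 165 170 174 180 183 182 185 193 198 197 199 206 211 214 214 214 213 210 205 199 
[... 451 characters left out ...]
 219 218 218 214 208 199 191 187 192 196 198 200 203 207 207
226 100 109 125 150 184 209 218 220 220 220 220 220 220 220 220 219 217 213 206 193 180 177 186 197 202 203 204 207 209 210
227  99 103 117 143 174 196 207 215 219 220 219 219 219 219 218 214 207 200 191 177 167 171 185 199 207 207 208 209 210 211
228  99 101 110 131 154 169 181 197 207 210 208 206 205 205 203 197 188 180 174 168 165 171 185 199 207 209 209 209 210 210
229  99 100 108 127 144 148 150 167 186 193 189 185 183 181 179 177 173 170 169 168 170 176 188 199 205 206 206 205 207 207
220 [ 546.17448086 -139.92065352  132.        ]
221 [ 543.62922342 -139.90032313  132.        ]
222 [ 541.08623789 -139.88001089  132.        ]
```

Call:
move_arm:
  increments:
    - [160, [0.05, 0, 0], [0, 0, 0]]
    - [160, [0.05, 0, 0], [0, 0, 0]]

```text
clock: 18.85
ee_pos: [546.2, -139.2, 124.2]
ee_rot: [-0.0, 1.0, 0.016, 0.0]
contact_force: [0.3, 0.2, -1.5]
finger_gap: 46.0
```

Call:
move_arm:
  increments:
    - [160, [0.05, 0, 0], [0, 0, 0]]
    - [160, [0.05, 0, 0], [0, 0, 0]]

```text
clock: 19.05
ee_pos: [546.5, -139.1, 124.1]
ee_rot: [-0.0, 1.0, 0.016, -0.0]
contact_force: [-0.3, 0.5, -1.7]
finger_gap: 45.6
```

Call:
move_arm:
  increments:
    - [160, [0.05, 0, 0], [0, 0, 0]]
    - [160, [0.05, 0, 0], [0, 0, 0]]

```text
clock: 19.25
ee_pos: [546.6, -139.1, 124.1]
ee_rot: [-0.0, 1.0, 0.016, -0.001]
contact_force: [-2.4, -0.5, -0.5]
finger_gap: 45.4
```

Call:
move_arm:
  increments:
    - [160, [0.05, 0, 0], [0, 0, 0]]
    - [160, [0.05, 0, 0], [0, 0, 0]]

```text
clock: 19.45
ee_pos: [546.8, -139.1, 124.0]
ee_rot: [-0.0, 1.0, 0.016, -0.001]
contact_force: [-4.0, -0.9, 1.0]
finger_gap: 45.6
```

Call:
move_arm:
  increments:
    - [160, [-0.06, 0, 0], [0, 0, 0]]
    - [160, [-0.06, 0, 0.1], [0, 0, 0]]
    - [160, [-0.06, 0, 0.1], [0, 0, 0]]

```text
clock: 19.75
ee_pos: [546.8, -139.1, 123.0]
ee_rot: [-0.0, 1.0, 0.016, -0.0]
contact_force: [-3.4, -0.8, -0.9]
finger_gap: 45.5
```

Call:
move_arm:
  increments:
    - [160, [0, 0, 0.1], [0, 0, 0]]
    - [160, [0, 0, 0.1], [0, 0, 0]]
    - [160, [0, 0, 0.1], [0, 0, 0]]

```text
clock: 20.05
ee_pos: [546.8, -139.1, 122.1]
ee_rot: [-0.0, 1.0, 0.016, -0.0]
contact_force: [-4.0, -1.8, 1.3]
finger_gap: 46.0
```

Call:
move_arm:
  increments:
    - [160, [0, 0, 0.05], [0, 0, 0]]
    - [160, [0, 0, 0.05], [0, 0, 0]]
    - [160, [0, 0, 0.05], [0, 0, 0]]

```text
clock: 20.35
ee_pos: [546.8, -139.1, 121.6]
ee_rot: [-0.0, 1.0, 0.016, -0.0]
contact_force: [-4.2, -0.1, 0.9]
finger_gap: 46.1
```

Run:
```python
from h import *
s=bot.capture("scene");
cv2.imwrite("pics/12s.png",cv2.resize(s["color"][140:265,265:385],None,fx=4,fy=4,interpolation=cv2.INTER_CUBIC))
```

```text
(no output)
```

View pics/12s.png

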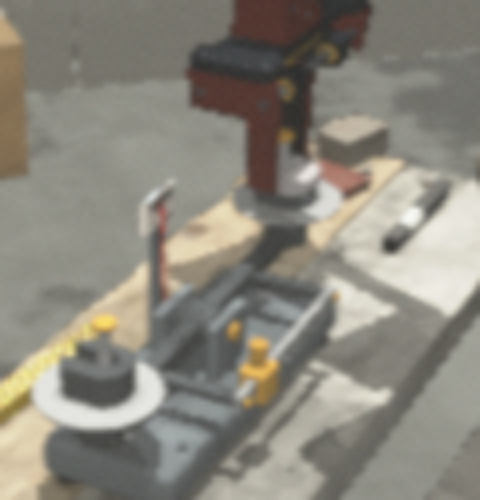

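Call:
move_arm:
  increments:
    - [160, [-0.05, 0, 0], [0, 0, 0]]
    - [160, [-0.05, 0, 0], [0, 0, 0]]
    - [160, [-0.05, 0, 0], [0, 0, 0]]

```text
clock: 20.7
ee_pos: [546.8, -139.1, 121.8]
ee_rot: [-0.0, 1.0, 0.016, 0.0]
contact_force: [-2.8, -0.1, -0.4]
finger_gap: 46.1
```

Call:
move_arm:
  increments:
    - [160, [-0.05, 0, 0], [0, 0, 0]]
    - [160, [-0.05, 0, 0], [0, 0, 0]]

```text
clock: 20.9
ee_pos: [546.6, -139.1, 121.8]
ee_rot: [-0.0, 1.0, 0.016, 0.001]
contact_force: [-0.9, -0.5, -1.5]
finger_gap: 45.7
```

Call:
move_arm:
  increments:
    - [160, [0, 0, 0.1], [0, 0, 0]]
    - [160, [0, 0, 0.1], [0, 0, 0]]

```text
clock: 21.1
ee_pos: [546.6, -139.2, 120.7]
ee_rot: [0.0, 1.0, 0.016, 0.0]
contact_force: [-1.3, 0.1, -1.0]
finger_gap: 45.6
```

Call:
move_arm:
  increments:
    - [160, [0, 0, 0.1], [0, 0, 0]]
    - [160, [0, 0, 0.1], [0, 0, 0]]

```text
clock: 21.3
ee_pos: [546.5, -139.2, 119.7]
ee_rot: [0.0, 1.0, 0.016, 0.0]
contact_force: [-0.4, 0.5, 0.9]
finger_gap: 45.6
```

Run:
```python
from m0 import *
print(wc(s,290,221,3)); print(np.round(bot.get_obs()["contact_force"],2))
```

```text
(np.float64(290.15618661257605), np.float64(221.0709939148073))
[0.3  0.53 0.23]
```

Call:
move_arm:
  increments:
    - [160, [0.05, 0, 0], [0, 0, 0]]
    - [160, [0.1, 0, 0], [0, 0, 0]]
    - [160, [0.1, 0, 0], [0, 0, 0]]

```text
clock: 21.7
ee_pos: [546.7, -139.2, 119.6]
ee_rot: [0.0, 1.0, 0.016, -0.0]
contact_force: [-2.5, -1.2, -0.5]
finger_gap: 45.8
```

Home with about 2.5 N. Release by opening the fingers.

Call:
move_arm:
  increments:
    - [115, [-0.03, 0, 0], [0, 0, 0]]
    - [100, [-0.03, 0, 0], [0, 0, 0]]
    - [60, [-0.03, 0, 0], [0, 0, 0]]
    - [60, [-0.03, 0, 0], [0, 0, 0]]
    - [30, [-0.03, 0, 0], [0, 0, 0]]
    - [30, [-0.03, 0, -2], [0, 0, 0]]
    - [30, [-0.03, 0, -6], [0, 0, 0]]
    - [30, [-0.03, 0, -9], [0, 0, 0]]
    - [30, [-0.03, 0, -9], [0, 0, 0]]

```text
clock: 22.6
ee_pos: [549.8, -140.3, 214.2]
ee_rot: [0.002, 1.0, 0.016, 0.004]
contact_force: [-0.2, -0.2, 0.1]
finger_gap: 77.5
```

```bash
python3 sh.py 465 43 220
python3 - <<'E'
from h import *
s=bot.capture("scene");t=bot.capture("top")
cv2.imwrite("pics/13s.png",cv2.resize(s["color"][150:260,265:385],None,fx=5,fy=5,interpolation=cv2.INTER_CUBIC))
E
```

```text
cm [ -7.86 -18.59  -0.71] rv [ 0.003 -0.008 -0.   ]
```

View pics/13s.png

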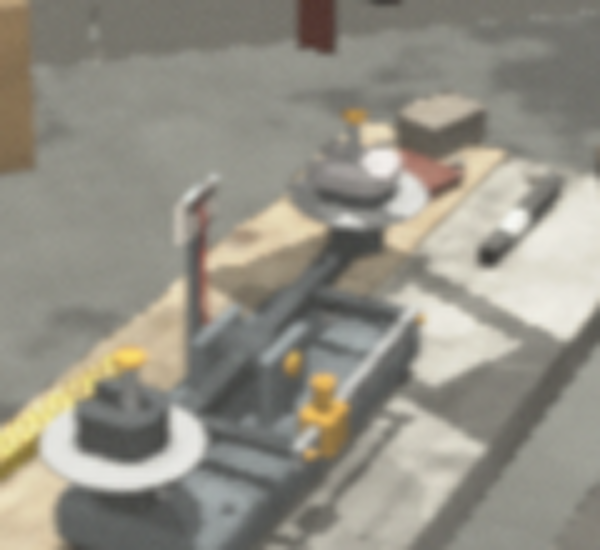

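Call:
move_arm:
  increments:
    - [100, [-7.9, -18.5, 0], [0, 0, 0]]
    - [171, [-7.9, -18.5, 0], [0, 0, 0]]
    - [171, [-7.9, -18.5, 0], [0, 0, 0]]
    - [171, [-7.9, -18.5, 0], [0, 0, 0]]
    - [171, [-7.9, -18.5, 0], [0, 0, 0]]
    - [171, [-7.9, -18.5, 3], [0, 0, 0]]
    - [171, [-7.9, -18.5, 6], [0, 0, 0]]
    - [171, [-7.9, -18.5, 6], [0, 0, 0]]
    - [171, [-7.9, -18.5, 6], [0, 0, 0]]

```text
clock: 23.6
ee_pos: [460.9, 42.8, 148.9]
ee_rot: [-0.0, 1.0, 0.016, -0.002]
contact_force: [-0.2, 0.1, 1.2]
finger_gap: 28.9
```

```bash
python3 sh.py 464.5 42.5 110
python3 - <<'E'
from m0 import *
a=cv2.resize(s["color"][150:260,265:385],None,fx=5,fy=5,interpolation=cv2.INTER_CUBIC);cv2.imwrite("pics/14s.png",a)
cv2.imwrite("pics/14t.png",cv2.resize(t["color"][180:260,235:395],None,fx=5,fy=5,interpolation=cv2.INTER_CUBIC))
print(wc(s,290,221,3),wc(s,335,172,3),wc(t,366,209,5))
E
```

```text
cm [0.37 0.04 3.89] rv [-0.     0.003 -0.001]
(np.float64(290.14874551971326), np.float64(221.3405017921147)) (np.float64(nan), np.float64(nan)) (np.float64(366.17351598173514), np.float64(208.3972602739726))m0.py:7: RuntimeWarning: invalid value encountered in scalar divide
  return (w*uu).sum()/w.sum(),(w*vv).sum()/w.sum()
```

View pics/14s.png

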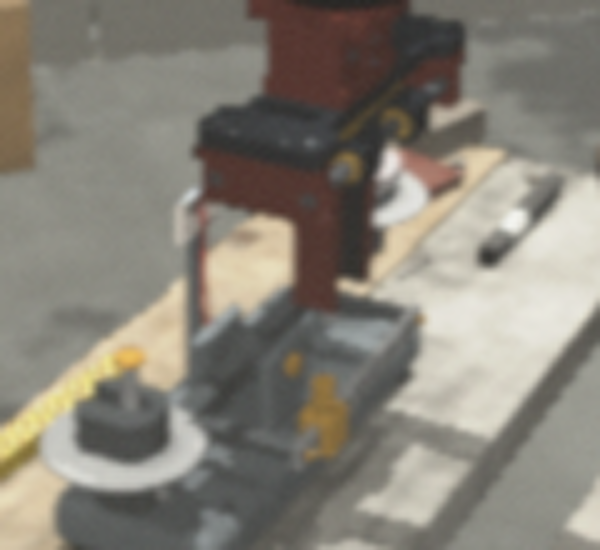

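View pics/14t.png

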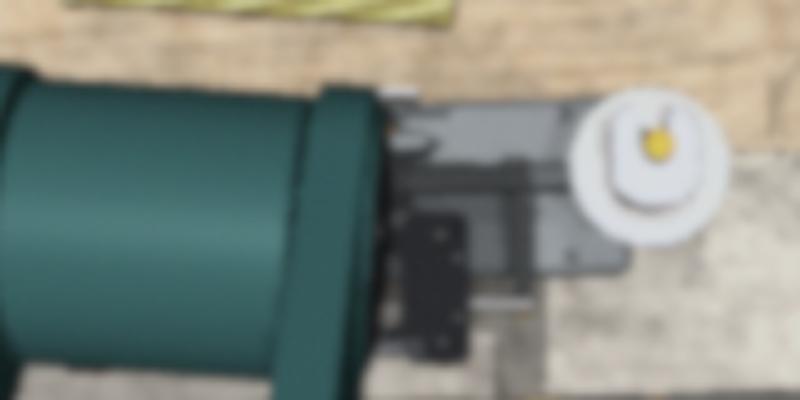

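Call:
move_arm:
  increments:
    - [171, [0.4, 0, 2], [0, 0, 0]]
    - [171, [0.4, 0, 4.2], [0, 0, 0]]
    - [171, [0.4, 0, 4.2], [0, 0, 0]]
    - [171, [0.4, 0, 4.2], [0, 0, 0]]

```text
clock: 24.1
ee_pos: [466.2, 43.1, 108.5]
ee_rot: [-0.0, 1.0, 0.016, 0.0]
contact_force: [-0.3, 0.6, 0.5]
finger_gap: 28.9
```

Run:
```python
from h import *
s=bot.capture("scene")
a=cv2.resize(s["color"][190:260,295:365],None,fx=8,fy=8,interpolation=cv2.INTER_CUBIC);cv2.imwrite("pics/15s.png",a)
```

```text
(no output)
```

View pics/15s.png

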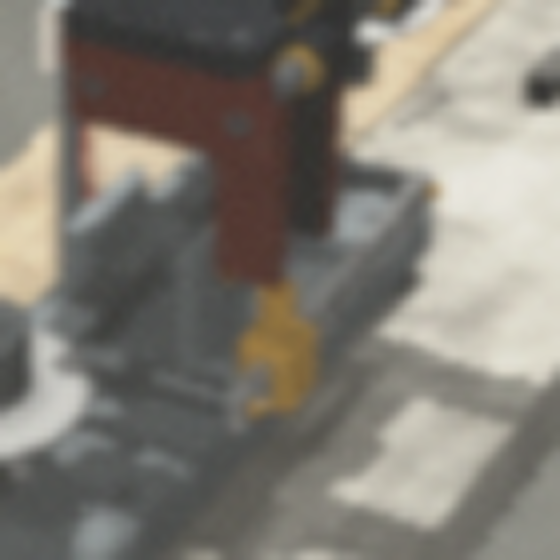

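Call:
move_arm:
  increments:
    - [171, [0, 0, 1], [0, 0, 0]]
    - [171, [0, 0, 1.6], [0, 0, 0]]
    - [171, [0, 0, 1.6], [0, 0, 0]]

```text
clock: 24.45
ee_pos: [465.1, 43.3, 91.1]
ee_rot: [-0.0, 1.0, 0.016, -0.001]
contact_force: [-0.6, 0.1, -0.3]
finger_gap: 28.8
```

Call:
move_arm:
  increments:
    - [171, [0, 0, 0.5], [0, 0, 0]]
    - [171, [0, 0, 1], [0, 0, 0]]
    - [171, [0, 0, 1], [0, 0, 0]]

```text
clock: 24.75
ee_pos: [465.2, 43.3, 81.0]
ee_rot: [-0.0, 1.0, 0.016, -0.001]
contact_force: [-0.6, 0.6, 1.3]
finger_gap: 29.3
```

Run:
```python
from m0 import *
a=cv2.resize(s["color"][190:260,295:365],None,fx=8,fy=8,interpolation=cv2.INTER_CUBIC);cv2.imwrite("pics/16s.png",a)
print(wc(s,290,221,3))
```

```text
(np.float64(290.1630036630037), np.float64(221.34981684981685))
```

View pics/16s.png

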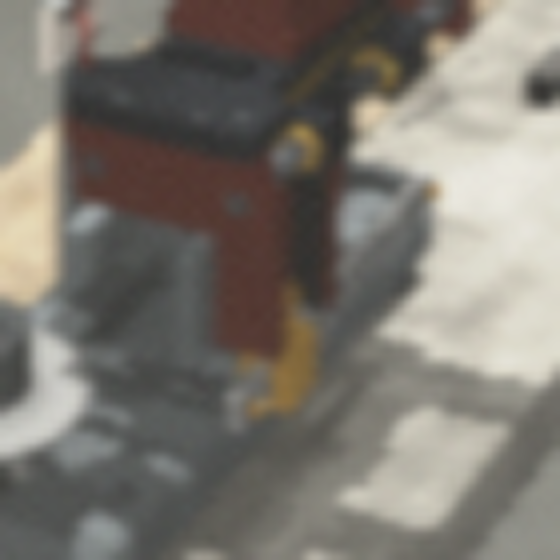

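Call:
move_arm:
  increments:
    - [171, [0, 0.8, 0], [0, 0, 0]]
    - [171, [0, 1.6, 0], [0, 0, 0]]
    - [171, [0, 2.4, 0], [0, 0, 0]]
    - [171, [0, 3.2, 0], [0, 0, 0]]
    - [171, [0, 4, 0], [0, 0, 0]]
    - [171, [0, 4.7, 0], [0, 0, 0]]
    - [171, [0, 4.7, 0], [0, 0, 0]]

```text
clock: 25.55
ee_pos: [467.4, -4.9, 81.7]
ee_rot: [0.0, 1.0, 0.016, 0.0]
contact_force: [-0.3, -0.4, 0.6]
finger_gap: 29.0
```

Call:
move_arm:
  increments:
    - [171, [0, -0.6, 0], [0, 0, 0]]
    - [171, [0, -0.6, 0], [0, 0, 0]]
    - [171, [0, -0.6, 0], [0, 0, 0]]
    - [171, [0, -0.6, 0], [0, 0, 0]]
    - [171, [0, -0.6, 0], [0, 0, 0]]
    - [171, [0, -0.6, 0], [0, 0, 0]]
    - [171, [0, -0.6, 0], [0, 0, 0]]
    - [171, [0, -0.6, 0], [0, 0, 0]]
    - [171, [0, -0.6, 0], [0, 0, 0]]
    - [171, [0, -0.6, 0], [0, 0, 0]]
    - [171, [0, -0.6, 0], [0, 0, 0]]
    - [171, [0, -0.6, 0], [0, 0, 0]]

```text
clock: 26.75
ee_pos: [467.0, 2.3, 81.7]
ee_rot: [-0.0, 1.0, 0.016, -0.0]
contact_force: [-0.4, 0.3, -0.2]
finger_gap: 28.9
```

Run:
```python
from m0 import *
a=cv2.resize(s["color"][150:260,265:385],None,fx=5,fy=5,interpolation=cv2.INTER_CUBIC);cv2.imwrite("pics/17s.png",a)
print([wc(s,290,v,3) for v in(221,220,219,218,217)])
```

```text
[(np.float64(290.189497716895), np.float64(221.29223744292239)), (np.float64(290.189497716895), np.float64(221.29223744292239)), (np.float64(290.23132530120483), np.float64(221.19759036144578)), (np.float64(290.3715415019763), np.float64(220.68379446640316)), (np.float64(290.5125), np.float64(220.0))]
```

View pics/17s.png

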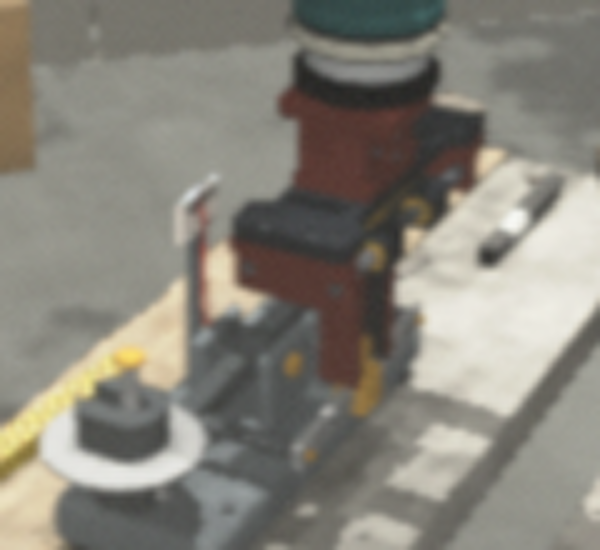

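Call:
move_arm:
  increments:
    - [171, [0, 0.8, 0], [0, 0, 0]]
    - [171, [0, 1.4, 0], [0, 0, 0]]
    - [171, [0, 1.9, 0], [0, 0, 0]]
    - [171, [0, 1.9, 0], [0, 0, 0]]
    - [171, [0, 1.2, 0], [0, 0, 0]]
    - [171, [0, 1.2, 0], [0, 0, 0]]
    - [171, [0, 1.2, 0], [0, 0, 0]]
    - [171, [0, 1.2, 0], [0, 0, 0]]
    - [171, [0, 1.2, 0], [0, 0, 0]]
    - [171, [0, 1.2, 0], [0, 0, 0]]
    - [171, [0, 1.2, 0], [0, 0, 0]]
    - [171, [0, 1.2, 0], [0, 0, 0]]

```text
clock: 28.05
ee_pos: [467.3, -9.8, 81.8]
ee_rot: [-0.0, 1.0, 0.016, -0.0]
contact_force: [-1.5, 0.6, 5.9]
finger_gap: 29.4
```

```bash
cat > lv.py <<'E'
from m0 import *
print([round(float(wc(s,290,v,4)[1]),2) for v in(221,220,219,218)],np.round(bot.get_obs()["ee_pos"],1),bot.get_obs()["clock"])
E
python3 lv.py
```

```text
[221.39, 221.39, 221.39, 221.18] [467.4  -9.8  81.8] 28.15
```

Call:
move_arm:
  increments:
    - [171, [0, 0, 0], [0, 0, 0]]
    - [171, [0, 0, 0], [0, 0, 0]]
    - [171, [0, 0, 0], [0, 0, 0]]
    - [171, [0, 0, 0], [0, 0, 0]]
    - [171, [0, 0, 0], [0, 0, 0]]
    - [171, [0, 0, 0], [0, 0, 0]]
    - [171, [0, 0, 0], [0, 0, 0]]

```text
clock: 28.85
ee_pos: [467.4, -9.8, 81.8]
ee_rot: [-0.0, 1.0, 0.016, -0.0]
contact_force: [-1.9, 0.9, 5.3]
finger_gap: 29.0
```

```bash
python3 lv.py
```

```text
[221.41, 221.41, 221.41, 221.19] [467.4  -9.8  81.8] 28.95
```

Call:
move_arm:
  increments:
    - [171, [0, 0, -0.2], [0, 0, 0]]
    - [171, [0, 0, -0.5], [0, 0, 0]]
    - [171, [0, 0, -0.5], [0, 0, 0]]
    - [171, [0, 0, -0.5], [0, 0, 0]]
    - [171, [0, 0, -0.5], [0, 0, 0]]
    - [171, [0, 0, -0.5], [0, 0, 0]]
    - [171, [0, 0, -0.5], [0, 0, 0]]
    - [171, [0, 0, -0.5], [0, 0, 0]]
    - [171, [0, 0, -0.5], [0, 0, 0]]
    - [171, [0, 0, -0.5], [0, 0, 0]]
    - [171, [0, 0, -0.5], [0, 0, 0]]
    - [171, [0, 0, -0.5], [0, 0, 0]]

```text
clock: 30.15
ee_pos: [467.4, -9.7, 86.7]
ee_rot: [-0.0, 1.0, 0.016, -0.0]
contact_force: [-0.2, -0.3, -0.2]
finger_gap: 29.0
```

```bash
python3 lv.py;python3 - <<'E'
from m0 import *
a=cv2.resize(s["color"][150:260,265:385],None,fx=5,fy=5,interpolation=cv2.INTER_CUBIC);cv2.imwrite("pics/18s.png",a)
E
```

```text
[220.52, 220.52, 220.52, 220.52] [467.4  -9.7  86.7] 30.25
```

View pics/18s.png

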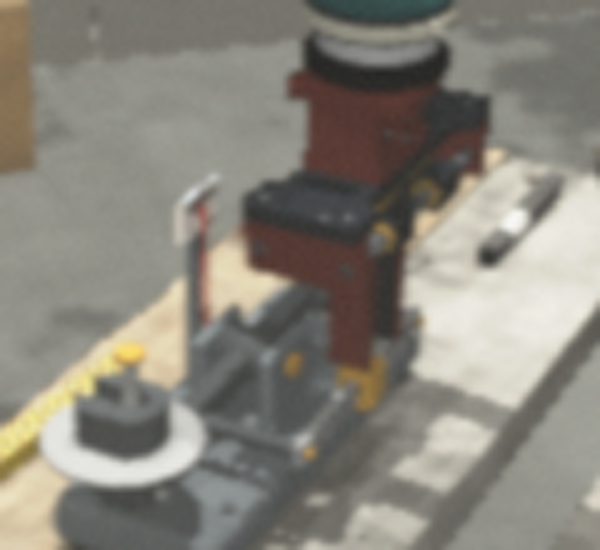

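Call:
move_arm:
  increments:
    - [171, [0, 0, 0], [0, 0, 0]]
    - [171, [0, 0, 0], [0, 0, 0]]
    - [171, [0, 0, 0], [0, 0, 0]]
    - [171, [0, 0, 0], [0, 0, 0]]
    - [171, [0, 0, 0], [0, 0, 0]]
    - [171, [0, 0, 0], [0, 0, 0]]
    - [171, [0, 0, 0], [0, 0, 0]]

```text
clock: 31.05
ee_pos: [467.4, -9.7, 86.7]
ee_rot: [-0.0, 1.0, 0.016, -0.0]
contact_force: [-0.4, -0.1, -1.0]
finger_gap: 29.0
```

```bash
python3 lv.py
python3 - <<'E'
from h import *
s=bot.capture("scene");t=bot.capture("top")
for nm,P in(("L",(522.5,140.3)),("R",(541.5,-138.5))):
  for z in(141.6,150,158.4): print(nm,z,np.round(proj(s,np.array([*P,z])),2),np.round(proj(t,np.array([*P,z])),2))
E
```

```text
[220.5, 220.5, 220.5, 220.5] [467.4  -9.7  86.7] 31.15
L 141.6 [289.87 220.8 ] [255.08 216.84]
L 150 [289.8  217.87] [254.42 216.43]
L 158.4 [289.74 214.93] [253.75 216.01]
R 141.6 [334.88 177.51] [365.73 210.34]
R 150 [334.97 174.94] [366.05 209.87]
R 158.4 [335.05 172.36] [366.38 209.39]
```

Call:
move_arm:
  increments:
    - [171, [0, 0.7, 0], [0, 0, 0]]
    - [171, [0, 1.1, 0], [0, 0, 0]]
    - [171, [0, 1.4, 0], [0, 0, 0]]
    - [171, [0, 1.4, 0], [0, 0, 0]]
    - [171, [0, 0.7, 0], [0, 0, 0]]
    - [171, [0, 0.7, 0], [0, 0, 0]]
    - [171, [0, 0.7, 0], [0, 0, 0]]
    - [171, [0, 0.7, 0], [0, 0, 0]]
    - [171, [0, 0.7, 0], [0, 0, 0]]
    - [171, [0, 0.7, 0], [0, 0, 0]]
    - [171, [0, 0.7, 0], [0, 0, 0]]
    - [171, [0, 0.7, 0], [0, 0, 0]]

```text
clock: 32.45
ee_pos: [467.7, -16.7, 86.7]
ee_rot: [-0.0, 1.0, 0.016, 0.0]
contact_force: [-0.4, 0.3, 0.2]
finger_gap: 29.0
```

Call:
move_arm:
  increments:
    - [171, [0, 0, 0], [0, 0, 0]]
    - [171, [0, 0, 0], [0, 0, 0]]
    - [171, [0, 0, 0], [0, 0, 0]]
    - [171, [0, 0, 0], [0, 0, 0]]
    - [171, [0, 0, 0], [0, 0, 0]]
    - [171, [0, 0, 0], [0, 0, 0]]
    - [171, [0, 0, 0], [0, 0, 0]]
    - [171, [0, 0, 0], [0, 0, 0]]

```text
clock: 33.25
ee_pos: [467.7, -16.6, 86.7]
ee_rot: [-0.0, 1.0, 0.016, -0.0]
contact_force: [-0.4, -0.7, -0.4]
finger_gap: 28.8
```

```bash
python3 lv.py
```

```text
[218.35, 218.35, 218.35, 218.35] [467.6 -16.7  86.7] 33.35
```

Call:
move_arm:
  increments:
    - [171, [0, 0, -2], [0, 0, 0]]
    - [171, [0, 0, -6], [0, 0, 0]]
    - [171, [0, 0, -10], [0, 0, 0]]
    - [171, [-8, 0, -13], [0, 0, 0]]
    - [171, [-8, 0, -18], [0, 0, 0]]
    - [171, [-8, 8, -20], [0, 0, 0]]
    - [171, [-8, 13, -20], [0, 0, 0]]
    - [171, [-8, 18, -20], [0, 0, 0]]
    - [171, [-8, 23, -20], [0, 0, 0]]
    - [171, [-8, 23, -20], [0, 0, 0]]
    - [171, [-8, 23, -20], [0, 0, 0]]
    - [171, [-8, 23, -20], [0, 0, 0]]

```text
clock: 34.55
ee_pos: [394.8, -249.4, 286.3]
ee_rot: [-0.001, 1.0, 0.015, -0.0]
contact_force: [-0.3, 0.1, 0.3]
finger_gap: 29.2
```

```bash
python3 lv.py
python3 - <<'E'
from m0 import *
a=cv2.resize(s["color"][150:260,265:385],None,fx=5,fy=5,interpolation=cv2.INTER_CUBIC);cv2.imwrite("pics/19s.png",a)
cv2.imwrite("pics/19t.png",cv2.resize(t["color"][180:260,235:395],None,fx=5,fy=5,interpolation=cv2.INTER_CUBIC))
print("R scene",wc(s,335,174,4),wc(s,335,175,4),"top L,R",wc(t,255,216,5),wc(t,366,209,5))
E
```

```text
[218.36, 218.36, 218.36, 218.36] [ 394.9 -247.9  286.3] 34.65
R scene (np.float64(335.4297520661157), np.float64(175.09504132231405)) (np.float64(335.4297520661157), np.float64(175.09504132231405)) top L,R (np.float64(254.63003663003664), np.float64(215.60164835164835)) (np.float64(366.0245775729647), np.float64(208.77880184331798))
```

View pics/19s.png

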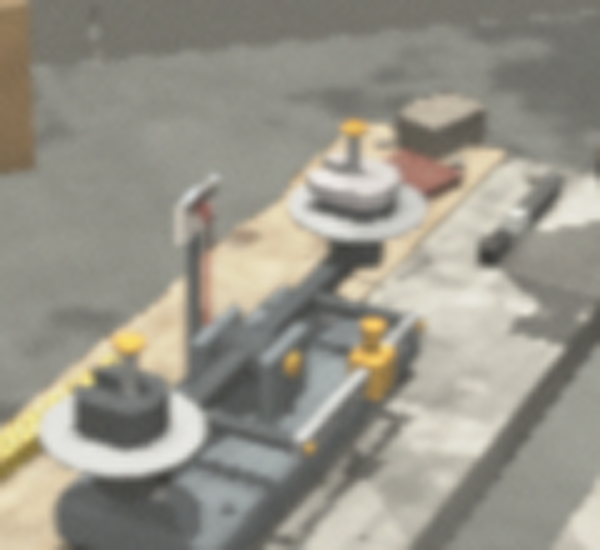

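View pics/19t.png

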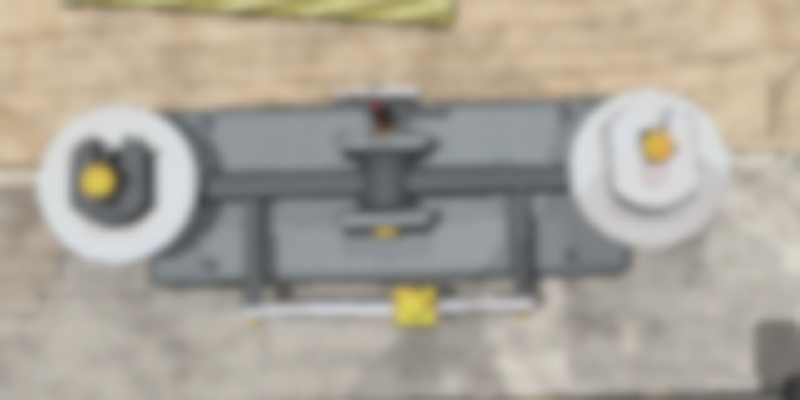

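Run:
```python
import m0
from m0 import *
s0=dict(s);t0=dict(t);s0["color"]=cv2.imread("pics/scene0.png");t0["color"]=cv2.imread("pics/top0.png")
L0,R0=wc(s0,290,221,4),wc(s0,335,172,4); TL0,TR0=wc(t0,255,216,5),wc(t0,366,209,5)
A=[]
for k in range(4):
    s=bot.capture("scene");t=bot.capture("top")
    A.append(np.r_[wc(s,290,218,4),wc(s,335,175,4),wc(t,255,216,5),wc(t,366,209,5)])
A=np.array(A);print(np.round(A-np.r_[L0,R0,TL0,TR0],2))
print("expect level: L scene dv -2.93, R +2.58, top L du -.66, R du -.33; full range double")
for n,c,c0 in(("s",s,s0),("t",t,t0)):
  for nm,im in(("now",c),("old",c0)):
    x0,y0,x1,y1=(298,183,312,218) if n=="s" else (300,196,322,208)
    B=im["color"][y0:y1,x0:x1].astype(int);r=B[...,2]-(B[...,0]+B[...,1])//2
    print(n,nm)
    for i in range(0,len(r)): print(y0+i,' '.join("%3d"%max(v,0) for v in r[i]))
```

```text
[[ 0.08 -2.8  -0.04  2.5  -0.74 -0.32 -0.39  0.02]
 [ 0.13 -2.79 -0.04  2.47 -0.75 -0.34 -0.39  0.02]
 [ 0.11 -2.79 -0.04  2.49 -0.73 -0.32 -0.38  0.04]
 [ 0.09 -2.79 -0.05  2.49 -0.74 -0.32 -0.37  0.03]]
expect level: L scene dv -2.93, R +2.58, top L du -.66, R du -.33; full range double
s now
183   5   5   6   4   6   5   5   4   4   3   6   5   5   6
184   5   4   5   5   4   6   5   4   4   2   2   5   5   6
185   5   5   4   4   4   5   5   4   4   2   1   4   5   6
186   5   5   5   6   5   3   2   4   6   5   3   5   4   6
187   4   6   4   6   3   0   0   4   8   6   6   6   5   4
188   6   4   5   3   0   0   2   7   7   6   5   6   4   4
189   4   4   4   0   0   0   6  13  10   8   6   6   5   5
190   4   5   3   3   2   3  18  26  23  16   8   5   4   4
191   5   7   9   9   7  11  28  41  42  24  11   6   6   4
192   5   7  12  12  10  13  29  43  41  23  10   6   4   5
193   5   7  12  13  12  14  22  33  37  22   9   4   5   5
194   5   8  10  14  11  12  14  21  25  14   7   5   5   7
195   5   6  13  12  13  11  11  11  14  10   7   5   6  12
196   6   8  11  13  11 
[... 4921 characters left out ...]
  15  13   9   5   2   1   0   0   0   3   7  13  15  15
201   7   4   0   0   0   0   2  12  20  16   8   3   0   0   0   0   0   0   0   2   3   2
202   0   0   0   0   0   0   0   2  10  12   7   2   0   0   0   0   0   0   0   0   0   0
203   0   0   0   0   0   0   0   0   0   7  10   6   2   0   0   0   0   0   0   0   0   0
204   0   0   0   0   0   0   0   0   0   5  16  19  14   6   0   0   0   0   0   0   0   0
205   0   0   0   0   0   0   0   0   0   9  24  28  25  16   5   0   0   0   0   0   0   0
206   0   0   0   0   0   0   0   0   0   8  18  20  19  13   5   0   0   0   0   0   0   0
207   0   0   0   0   0   0   0   0   0   0   2   4   2   0   0   0   0   0   0   0   0   0
```

Run:
```python
from h import *
t=bot.capture("top");s=bot.capture("scene")
B=t["color"].astype(int)
for v in range(196,226): print(v,' '.join("%3d"%x for x in B[v,352:384,1]))
print("post",onz(t,366.02,208.78,152))
for v in(219,220,221,222): print(v,onz(t,365.5,v,121)+[28,0,0])
cv2.imwrite("pics/20t.png",cv2.resize(t["color"][190:232,342:390],None,fx=12,fy=12,interpolation=cv2.INTER_CUBIC))
cv2.imwrite("pics/20s.png",cv2.resize(s["color"][165:205,310:360],None,fx=12,fy=12,interpolation=cv2.INTER_CUBIC))
```

```text
196 177 180 186 191 193 192 191 190 190 191 190 190 191 193 193 192 190 191 195 197 197 196 195 193 190 188 186 187 189 191 191 190
197 173 176 183 188 188 187 187 189 190 192 195 197 199 200 198 194 191 191 192 192 190 190 190 189 187 184 184 185 187 191 191 192
198 160 162 168 171 174 180 189 195 199 202 206 210 212 212 208 204 200 197 195 189 185 185 186 188 187 185 184 184 188 191 193 195
199 139 141 145 153 167 184 200 209 212 213 216 217 218 217 215 213 211 209 205 197 189 187 187 188 188 187 186 187 189 194 196 197
200 128 131 143 164 186 202 211 215 216 217 218 219 219 219 218 216 213 212 213 210 204 198 191 187 186 186 186 188 192 197 200 200
201 136 148 170 191 207 212 212 211 213 216 219 219 220 219 216 210 204 206 213 214 211 207 199 192 188 186 189 192 196 199 202 201
202 155 176 198 210 212 208 205 208 213 218 220 220 220 218 211 201 195 201 211 212 210 211 210 205 198 194 195 198 199 200 200 199
203 177 200 212 214 208 202 205 212 218 220 220 220 219 216 206 193 192 203 213 214 210 210 213 214 209 203 199 199 198 198 197 196
204 196 212 214 206 198 201 211 219 221 221 
[... 2400 characters left out ...]
165 172 178 185 192 196 196 195 193 185 180 181 185 190 192 190
223 167 186 197 200 201 198 195 190 186 181 175 170 169 169 170 173 178 183 188 192 195 197 196 193 186 176 172 176 180 185 189 189
224 148 169 186 197 201 203 201 199 198 195 191 189 188 187 187 189 192 195 196 197 198 197 194 185 175 170 171 175 179 182 186 189
225 135 147 165 184 195 201 203 204 203 202 200 199 199 199 198 198 200 201 200 200 198 193 185 174 167 171 175 178 179 182 186 191
post [ 543.95153071 -138.25326738  152.        ]
219 [ 550.02188679 -139.72975966  121.        ]
220 [ 547.4446802  -139.70974555  121.        ]
221 [ 544.86977512 -139.68974932  121.        ]
222 [ 542.29716847 -139.66977093  121.        ]
```

View pics/20t.png

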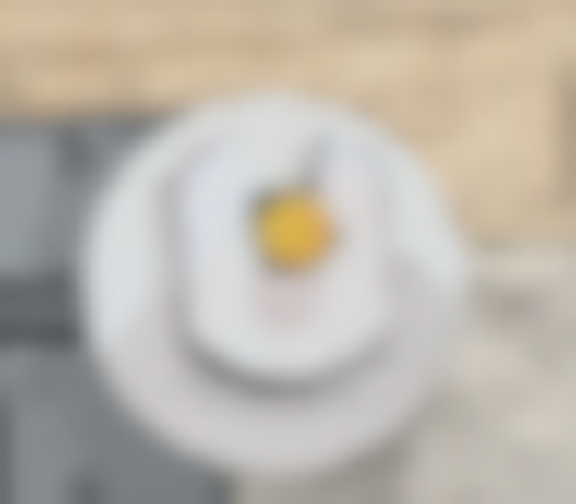

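View pics/20s.png

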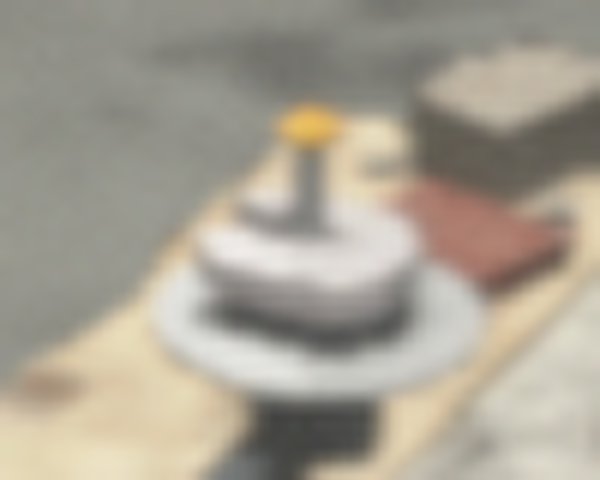

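Run:
```python
from workcell import bot
print(bot.hand_in(), bot.get_obs()["clock"])
```

```text
the job is handed in; nothing more can be done
the job is handed in; nothing more can be done
```

I drew the plate off the left (low) side and slid it onto the right post. There it lies on the low weight. I then pushed the brass poise to the right until the beam hung level, and handed the job in at about 35 s, with the arm well clear.

**Plate fully home:** the wrist force showed clear contact, with the advance stalling at x of about 546.7. I saw at most 4.2 N there, and about 2.5 N just before letting go. The last pictures show the post at the bottom of the slot with no visible gap. The plate's centre measured within about 1.5 mm of the post, which is as fine as the cameras can show.

**Beam level:** in the scene camera the left post head rose 2.80 px and the right fell 2.49 px. Level would be 2.93 and 2.58, so the remaining tilt is about -0.002 rad, which would be under 1 mm of poise. The top camera roughly agrees, but its two heads disagree slightly. I did not check the pointer against the red mark separately. The left head read the same on successive looks, so the beam was at rest.

**What did not go to plan:**
- **Regripping:** my first grip left the fingertips too low for the low weight. I set the plate on the bench and gripped it higher, which meant letting it fall about 12 mm.
- **Poise:** a fingertip rested on the poise block for a second or so, at 5–6 N, which briefly held the beam down. I lifted the finger, let the beam settle and finished the adjustment after that.

I touched nothing else on purpose, and the other objects looked unmoved in the pictures. I did not measure them.

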